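# Load the degassing pot and start its pump

## Robot

A 6-joint arm with a two-finger parallel gripper is mounted at the origin on the work surface. World frame = base frame: x ahead of the robot, y to its left, z up, the work surface at z = 0. Lengths are in m, angles in rad, forces in N, time in s.
With the tool pointing down it reaches from about 0.225 to 0.875 m from the base axis. Payload 3.4 kg.
Tool frame: the origin (TCP) lies between the finger pads; the fingertips stand 14 mm ahead of it and the grasp point (between the pads) lies 5 mm behind it; z points along the fingers, y is the direction in which the jaws open and shut (so a half turn about z gives the same grasp; the last joint's range is limited). The gripper opens to 85 mm and grips with 20 to 120 N. Pads are 22 mm wide; open, the fingers measure 114 mm over their backs; the gripper's body (76 mm by 85 mm) begins 54 mm behind the grasp point. The pads swing forward as they close: fully open they stand 13 mm farther back than shut.
Start: joints at [-1.336, 0.276, 1.505, -0, 1.361, -0.121], TCP at [0.2, -0.539, 0.245] pointing down, gripper open.
Joint ranges: [-2.89, 2.89], [-0.75, 2.08], [0.22, 2.7], [-1.18, 4.32], [0.11, 2.71], [-2.7, 2.7]. Speed limits (rad/s): [2.57, 2.57, 3.14, 3.14, 3.14, 3.14].

## Interface

Orientations are given as a unit quaternion [x, y, z, w].
In Python, from workcell import get_state, imaging, bot gives the robot as it stands. The module is installed in compiled form; this text tells all that it offers.
- The arm moves only by the tool carry_out, never from a script. Its argument "deltas" is text: rows parted by semicolons, each of 5 numbers parted by spaces: the shift along the tool's x, y, z scaled (see below), then the turn about the tool's z scaled (see below), then the opening, from 0 (shut) to 1 (fully open). A call has exactly 5 rows; each row shifts and turns the commanded pose from where the row before left it, along the tool's axes as they then stand; what a row does not reach is not made up. The controller multiplies each number of a shift by 0.25 m and each number of a turn by pi rad. A row lasts 1/12 s, in which the tool goes at most 41.7 mm and 7.16 degrees, less where a joint would pass 70% of its speed; a pose out of reach is approached as far as the arm can. A call with a number of a shift or a turn outside -1 to 1 is refused whole. A call with a gripper value outside its range is refused whole. The fingers move at their own pace and stop on an object; "squeeze" is the grip in N (left out, the last holds). Time passes only in rows, so rows that do not move let the fingers close, or fill a call up. It gives the time, the measured TCP pose, the force and the opening at its end, in the units of the state.
- get_state(): the state, without advancing time (a new reading comes with each control period).
- imaging.read_camera(name): name is "scene" or "top"; returns (picture, depth): 400x640x3 uint8, blue, green, red; 400x640 float32, m along the optical axis (not along the pixel's ray), 0 where there is no reading.
- imaging.get_calibration(name): a dict with "intrinsics" (3x3 intrinsics, pixels), "k1" (the pictures are not rectified: a ray, as slopes to the right and down, at radius r is drawn at 1 + k1 r^2 times it, then the intrinsics apply), "xyz" and "orientation" of the camera in the world. Camera axes: x right, y up, looking along -z (the intrinsics and any distortion apply to the point x, -y, -z); pixel columns grow to the right and rows downward; lengths in m; the calibration is good to about 2 mm. A picture is of the moment at which its call begins. get_calibration takes no time and is no camera call.
- bot.sign_off(): hands the job in, once; it reports no verdict.
The state is a dict: "clock": time; "joint_pos": joint angles; "qvel": joint speeds; "tau": joint torques, N m; "eef_pos": TCP position; "tcp_rot": TCP orientation; "force": force on the tool from outside, world axes, zero at the start; "torque": the same for the moment, N m; "opening": finger opening in m.
Only numpy, scipy, OpenCV 4.12 (cv2) and the standard library are available. Lean on these libraries where they do the work, as an engineer would, in place of code of your own. Each camera call takes 0.05 s, during which the arm holds its last target.

## Task

Load the waiting batch into the degassing pot: flip the pump switch off before you unlock the cover, twist the cover a quarter turn anticlockwise to free it from its lugs, lift it off and set it down flat on the round rubber mat, then stand every sample canister upright inside the pot. Put the cover back on, turn it clockwise until it is home under its lugs (red marks in line again), and only then flip the pump switch back on. Leave the flask, beaker and spanner where they are.

Things in the scene. Friction and masses are not known exactly. Their poses are not given: they have to be found in the camera images.
- pot: Degassing pot fixed to the bench: open steel cylinder, 156 mm outside and 145 mm clear inside diameter, rim 65 mm and flat inner floor 12 mm above the bench, on a dark round foot of 208 mm diameter with two ears (out to 129 mm) bearing red marks on the pot's own +x and -x sides. Origin on the axis at bench height, z up. Place and heading vary.
- pot_rim (a point): Centre of the pot's mouth, 65 mm above the bench, axes as the pot's. Two red lugs, each 50 degrees wide, stick out of the wall just below the rim on the pot's own +x and -x sides (out to 87 mm from the axis). Under the clockwise end of each (seen from above) is a stop. The cover is free from 52 to 120 degrees anticlockwise of locked, best at 90; lowered elsewhere it stands 10 mm or more too high.
- cover_grip (a point): Middle of the black grip bar on top of the bayonet cover (loose, 0.6 kg): bar 110 mm long along the cover's own x, 22 mm wide along y, 36 mm tall. This point is 18 mm below the bar's top and 18 mm above the cover's flat top. At the start the cover is locked on the pot: bar in line with the pot's x axis (red marks in line), this point 133 mm above the bench.
- cover_edge (a point): Centre of the cover's lower edge, 90 mm below cover_grip. The cover is an aluminium bell, 186 mm diameter over its collar, 108 mm tall with the bar. Two 50 degree tabs inside the collar's lower edge, on the cover's own +x and -x sides, hook under the pot's lugs. Locked or seated it is 43 mm above the bench, with 2 mm of play all round; it turns easily.
- mat: Round black rubber mat with a green ring, 220 mm diameter, 3 mm thick, fixed on the bench left or right of the pot: the cover is parked here, collar down, its axis within 40 mm of the mat's centre. Origin at the centre of its underside.
- pump_switch (a joint): Toggle lever of the pump switch: +0.5 rad = on (leaning to the green plate, the switch box's own +y side), -0.5 rad = off (leaning to the red plate, -y), 0 = upright. A spring snaps it over its centre: about 2 N sideways near the tip brings it to the centre, then it jumps to the other side by itself.
- switch_pivot (a point): Pivot of the toggle lever, 50 mm above the bench, at the centre of the switch box (grey, 70 x 100 x 45 mm in x, y, z, fixed beyond the pot). Axes are the box's: the lever swings along its y. Lever 75 mm long from here: steel stem 11 mm thick, black tip up to 22 mm thick.
- can1_mid (a point): Sample canister, loose: body 50 mm diameter, 52 mm tall (steel below, blue above), on it a neck 22 mm diameter, 36 mm tall (yellow top) to grip; 88 mm in all, 0.3 kg, bottom-heavy. Point on its axis 44 mm above its underside, z along the axis. Stands at a yellow taped square on the side of the pot away from the mat. 2 to 4 are present; an absent one reads None.
- can2_mid (a point): Second canister, same as can1.
- can3_mid (a point): Third canister, same as can1.
- can4_mid (a point): Fourth canister, same as can1.
- dewar_mid (a point): Bystander: blue and steel vacuum flask standing far left, 88 mm diameter, 174 mm tall; this point is 85 mm above its underside on the axis. Leave it alone.
- beaker_mid (a point): Bystander: glass beaker standing far right, 72 mm diameter, 85 mm tall; this point is half-way up. Leave it alone.
- spanner_grip (a point): Bystander: steel spanner, 170 mm long, lying flat on the bench to the right of the switch; this point is on its handle. Leave it alone.

How it is judged:
On the way, in this order (a step that is already met when the one before it is completed fails the run):
1. pump switched off while the cover is still locked on the pot (value of joint pump_switch below -0.35 rad and angle between the x axis of cover_grip and the x axis of pot, either way round below 0.35 rad and horizontal distance between cover_grip and pot below 0.01 m), for 0.1 s.
2. cover off and lying flat on the rubber mat (horizontal distance between cover_grip and mat below 0.04 m and z of cover_grip in the frame of mat below 0.099 m and angle between cover_grip's own z axis and vertical below 0.08 rad), for 0.2 s.
3. every canister standing upright inside the open pot (horizontal distance between each of can1_mid, can2_mid, can3_mid, can4_mid and pot below 0.056 m and z of each of can1_mid, can2_mid, can3_mid, can4_mid in the frame of pot below 0.062 m and angle between each of can1_mid, can2_mid, can3_mid, can4_mid's own z axis and vertical below 0.12 rad), for 0.2 s.
4. cover back on the pot's rim and turned home under the lugs (horizontal distance between cover_grip and pot below 0.01 m and z of cover_grip in the frame of pot below 0.137 m and angle between the x axis of cover_grip and the x axis of pot, either way round below 0.2 rad and angle between cover_grip's own z axis and vertical below 0.05 rad), for 0.2 s.
5. pump switched on again (value of joint pump_switch above 0.35 rad), for 0.1 s.
At the end, for the whole second after the job is handed in: The pump switch is on; the cover sits level on the pot's rim, within 10 mm of its axis and turned home under the lugs (bar within 0.2 rad of the pot's x axis); every canister present stands upright (within 0.12 rad) on the floor inside the pot (all of step 3 and all of step 4 and value of joint pump_switch above 0.35 rad); the robot touches nothing.
It fails at once if the pump is on while the cover is off or unlocked (value of joint pump_switch above 0.2 rad and (angle between the x axis of cover_grip and the x axis of pot, either way round above 0.5 rad or horizontal distance between cover_grip and pot above 0.03 m)).
It fails at once if the flask, beaker or spanner is moved by more than 30 mm (distance of any of dewar_mid, beaker_mid, spanner_grip from where it was at the start of the episode above 0.03 m).
Of can1, can2, can3, can4 only 2 to 4 are there at a start; the rules pass over those that are not, and their reading is None.
At some moment in a run one of can1, can2, can3, can4 may be knocked a few centimetres aside while the robot is not near it.
It also fails if it takes over 210 s, if anything falls off the work surface, if the arm or the gripper's body presses on something with over 40 N, if the wrist force passes 120 N, or if a joint passes its speed limit or range.

## Working session

There is one attempt and no reset: what is moved stays moved. The work goes in short steps, Python scripts to look and compute and a tool call to move; the robot and the scene stay as the last step left them, time stands still between calls to the robot, and variables do not carry over. Pictures are saved under pics/ and viewed, and the job is handed in when it is done.

Besides the shell and the picture viewer there is one more tool, called after "Call:" as name(argument=value, ...), one argument or row to a line, values as JSON. carry_out: Moves the arm, as the interface text tells. Shifts and turns lie within -1 to 1; 1 stands for 0.25 m of shift or pi rad of turn. Its arguments: {"type":"object","properties":{"deltas":{"type":"string"},"squeeze":{"type":"number"}},"required":["deltas"]}

```bash
mkdir -p pics
cat > h.py <<'E'
import numpy as np, cv2
from workcell import get_state, imaging, bot
from scipy.spatial.transform import Rotation as R
def cal(n):
    c=imaging.get_calibration(n); return c,np.array(c["intrinsics"]),np.array(c["xyz"]),R.from_quat(c["orientation"]).as_matrix()
def ray(n,u,v):
    c,K,p,Rm=cal(n)
    d=cv2.undistortPoints(np.array([[[u,v]]],float),K,np.array([c["k1"],0,0,0,0.]))[0,0]
    return p,Rm@np.array([d[0],-d[1],-1.])
def onz(n,u,v,z):
    p,d=ray(n,u,v); return p+d*(z-p[2])/d[2]
def dep(n,D,u,v):
    p,d=ray(n,u,v); return p+d*D[int(v),int(u)]
def proj(n,X):
    c,K,p,Rm=cal(n); q=Rm.T@(np.array(X)-p); a=np.array([q[0]/-q[2],-q[1]/-q[2]]); a=a*(1+c["k1"]*(a@a)); return K[:2,:2]@a+K[:2,2]
def cloud(n,D):
    h,w=D.shape; c,K,p,Rm=cal(n)
    vv,uu=np.mgrid[0:h,0:w]
    d=cv2.undistortPoints(np.stack([uu,vv],-1).reshape(-1,1,2).astype(float),K,np.array([c["k1"],0,0,0,0.])).reshape(h,w,2)
    r=np.stack([d[...,0],-d[...,1],-np.ones((h,w))],-1)@Rm.T
    return p+r*D[...,None]
E
python3 - <<'E'
from h import *
for n in("scene","top"):
    im,D=imaging.read_camera(n); cv2.imwrite(f"pics/{n}0.png",im); np.save(f"{n}0.npy",D)
    print(imaging.get_calibration(n))
print(get_state())
E
```

```text
{'intrinsics': array([[460.99304671,   0.        , 311.71506627],
       [  0.        , 460.99304671, 194.60146572],
       [  0.        ,   0.        ,   1.        ]]), 'k1': -0.052138978949492806, 'xyz': array([ 1.09198274, -0.24796436,  1.04939248]), 'orientation': array([0.23227318, 0.14640755, 0.52859696, 0.80324296])}
{'intrinsics': array([[376.15892927,   0.        , 320.12670398],
       [  0.        , 376.15892927, 199.41456454],
       [  0.        ,   0.        ,   1.        ]]), 'k1': -0.062170784015992506, 'xyz': array([0.49949501, 0.00310554, 1.22357996]), 'orientation': array([-0.02102538,  0.0197081 ,  0.7157106 , -0.69780216])}
{'clock': 0.1, 'joint_pos': array([-1.33598017e+00,  2.76559582e-01,  1.50603962e+00,  1.14848317e-05,
        1.36073291e+00, -1.20979972e-01]), 'qvel': array([ 0.00070868, -0.00019015, -0.00250894, -0.00025259,  0.00199658,
        0.00030499]), 'tau': array([ 8.94850346e-04, -4.17700839e+01, -2.46404296e+01, -1.79110889e-04,
        5.77951345e-03, -6.15357621e-06]), 'eef_pos': array([ 0.20019252, -0.53852176,  0.24449716]), 'tcp_rot': array([ 9.84217668e-01,  1.76959954e-01, -4.38706336e-05, -8.68641580e-04]), 'force': array([-0.69670254, -0.90761   ,  0.07349739]), 'torque': array([ 0.0334686 , -0.02326095,  0.03763119]), 'opening': 0.08504839377495876}
```

View pics/top0.png

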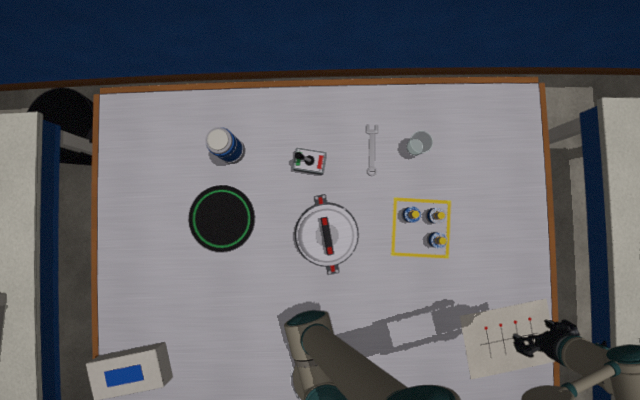

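View pics/scene0.png

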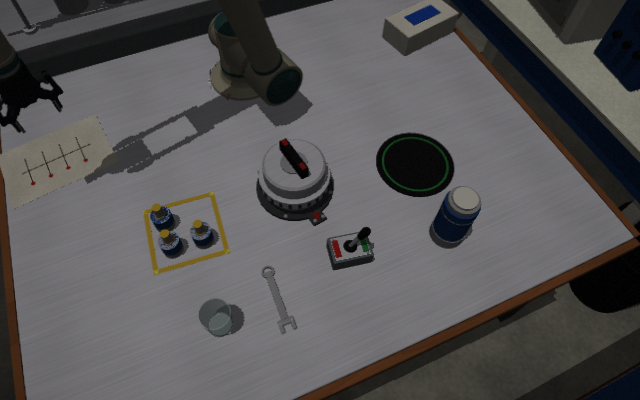

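The top view has the pot at (327,235), the mat at (222,218), three cans near (411,214), (436,215) and (437,240), and the switch at (309,160) with its lever toward green on the left. The scene view agrees with this. Next I measure positions.

```bash
python3 - <<'E'
from h import *
def cen(n,m,z,box,minA=4):
    mm=np.zeros_like(m,np.uint8); x0,y0,x1,y1=box; mm[y0:y1,x0:x1]=m[y0:y1,x0:x1]
    k,l,s,c=cv2.connectedComponentsWithStats(mm)
    for i in range(1,k):
        if s[i,4]>=minA: print(n,"px",c[i].round(1),"A",s[i,4],"bb",s[i,:4],"->",onz(n,*c[i],z).round(4))
def masks(im):
    h=cv2.cvtColor(im,cv2.COLOR_BGR2HSV); H,S,V=h[...,0],h[...,1],h[...,2]
    return dict(red=((H<8)|(H>172))&(S>140)&(V>60), yel=(H>20)&(H<34)&(S>130)&(V>90), grn=(H>50)&(H<80)&(S>120)&(V>50), blk=(V<45))
boxes={"top":dict(pot=(285,190,370,280),sw=(288,140,330,178),cans=(397,204,446,254),mat=(185,180,260,256)),
"scene":dict(pot=(250,130,340,230),sw=(322,220,380,270),cans=(145,200,222,262),mat=(370,130,460,200))}
for n in("top","scene"):
    im=cv2.imread(f"pics/{n}0.png"); D=np.load(f"{n}0.npy"); M=masks(im); b=boxes[n]; C=cloud(n,D)
    print("pot red bar z.151"); cen(n,M["red"],.151,b["pot"])
    print("pot red z.012");cen(n,M["red"],.02,b["pot"])
    print("sw r");cen(n,M["red"],.046,b["sw"]);print("g");cen(n,M["grn"],.046,b["sw"])
    print("blk z.12");cen(n,M["blk"],.115,b["sw"])
    print("cans");cen(n,M["yel"],.088,b["cans"])
    x0,y0,x1,y1=b["mat"]; mm=M["grn"][y0:y1,x0:x1]; v,u=np.nonzero(mm)
    if len(u): 
        e=cv2.fitEllipse(np.stack([u,v],1).astype(np.float32)); print("mat",onz(n,e[0][0]+x0,e[0][1]+y0,.003),e)
    # cloud: cover top / pot shape
    x0,y0,x1,y1=b["pot"]; P=C[y0:y1,x0:x1].reshape(-1,3)
    t=P[(P[:,2]>.14)&(P[:,2]<.16)]; print("bar top",len(t),t.mean(0), np.percentile(t,[0,100],axis=0).round(3))
    t=P[(P[:,2]>.105)&(P[:,2]<.125)]; print("covertop",len(t),t.mean(0),np.percentile(t,[1,99],axis=0).round(3))
    x0,y0,x1,y1=b["sw"]; P=C[y0:y1,x0:x1].reshape(-1,3)
    t=P[(P[:,2]>.035)&(P[:,2]<.052)]; print("swbox",len(t),cv2.minAreaRect(t[:,:2].astype(np.float32)))
    t=P[(P[:,2]>.09)];print("lever",len(t),t.mean(0).round(4),t.max(0))
    x0,y0,x1,y1=b["cans"]; P=C[y0:y1,x0:x1]
    k=(P[...,2]>.078)
    kk,l,s,c=cv2.connectedComponentsWithStats(k.astype(np.uint8))
    for i in range(1,kk):
        if s[i,4]>3: q=P[l==i];print("can top",s[i,4],q.mean(0).round(4),q.max(0).round(3))
E
python3 - <<'E'
import cv2
a=cv2.imread("pics/top0.png")[130:270,180:460];cv2.imwrite("pics/z1.png",cv2.resize(a,None,fx=2.85,fy=2.85,interpolation=cv2.INTER_CUBIC))
E
```

```text
pot red bar z.151
top px [320.3 200.2] A 25 bb [319 197   4   7] -> [0.559  0.0038 0.151 ]
top px [324.1 221.1] A 38 bb [321 218   7   7] -> [ 0.4993 -0.0054  0.151 ]
top px [329.3 250.1] A 37 bb [327 247   6   7] -> [ 0.4168 -0.0181  0.151 ]
top px [332.3 268.3] A 22 bb [330 266   5   6] -> [ 0.3652 -0.0253  0.151 ]
pot red z.012
top px [320.3 200.2] A 25 bb [319 197   4   7] -> [0.5663 0.0039 0.02  ]
top px [324.1 221.1] A 38 bb [321 218   7   7] -> [ 0.4993 -0.0064  0.02  ]
top px [329.3 250.1] A 37 bb [327 247   6   7] -> [ 0.4067 -0.0206  0.02  ]
top px [332.3 268.3] A 22 bb [330 266   5   6] -> [ 0.3488 -0.0287  0.02  ]
sw r
top px [319.7 161.6] A 42 bb [318 156   5  13] -> [0.6869 0.0028 0.046 ]
g
top px [297.7 161.6] A 18 bb [296 159   4   6] -> [0.6889 0.0723 0.046 ]
blk z.12
top px [298.8 155.8] A 48 bb [295 153   9   7] -> [0.6951 0.0645 0.115 ]
top px [309.6 160.4] A 41 bb [305 156   9   9] -> [0.6803 0.0327 0.115 ]
cans
top px [414.8 213.9] A 41 bb [412 211   7   7] -> [ 0.514 -0.281  0.088]
top px [440.5 215. ] A 42 bb [437 212   8   7] -> [ 0.5082 -0.3596  0.088 ]
top 
[... 2211 characters left out ...]
at [0.51915674 0.327725   0.003     ] ((44.72843933105469, 33.622802734375), (51.6762580871582, 65.59969329833984), 106.09418487548828)
bar top 371 [ 0.46286152 -0.01370865  0.14972427] [[ 0.404 -0.031  0.14 ]
 [ 0.515  0.004  0.156]]
covertop 2166 [ 0.46853974 -0.01693921  0.11458986] [[ 0.389 -0.088  0.106]
 [ 0.535  0.061  0.122]]
swbox 971 ((0.6932709217071533, 0.035734936594963074), (0.1008654311299324, 0.07293691486120224), 80.55062103271484)
lever 129 [0.7428 0.0287 0.2108] [1.09198274 0.07913612 1.04939248]
can top 79 [ 0.4337 -0.3615  0.0863] [ 0.444 -0.351  0.092]
can top 80 [ 0.524  -0.2808  0.0989] [ 1.092 -0.248  1.049]
can top 83 [ 0.5184 -0.3591  0.0979] [ 1.092 -0.248  1.049]
```

View pics/z1.png

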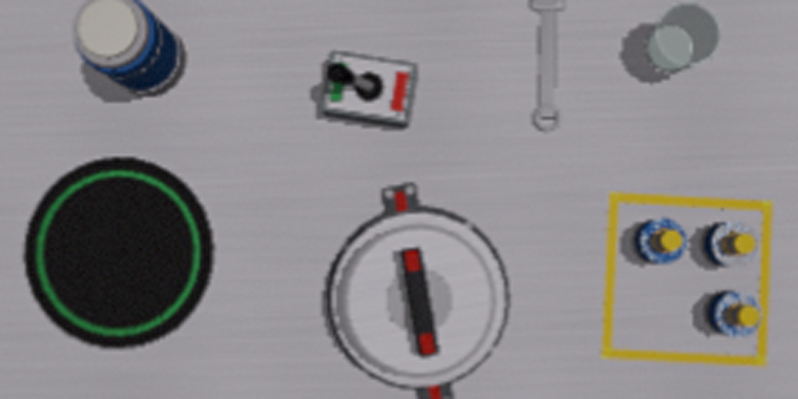

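```bash
cat >> h.py <<'E'
def tcp():
    s=get_state(); m=R.from_quat(s["tcp_rot"]).as_matrix(); return np.array(s["eef_pos"]),m,np.degrees(np.arctan2(m[1,0],m[0,0])),s
def go(x,y,z,psi=None):
    "scaled total tool-frame shift from here to target (current heading, and after a turn to psi) and the turn"
    p,m,ps,s=tcp(); d=np.array([x,y,z])-p
    a=np.radians(ps if psi is None else psi); M=np.array([[np.cos(a),np.sin(a),0],[np.sin(a),-np.cos(a),0],[0,0,-1]])
    t=M.T@d/.25; print("pos",p.round(4),"psi",round(ps,2),"op",round(s["opening"],4),"F",np.round(s["force"],1),"t",round(s["clock"],2))
    print(" shift(at psi)",t.round(4),"now",(m.T@d/.25).round(4),"norm",np.linalg.norm(t).round(3),"rows>=",np.ceil(np.linalg.norm(t)/.166), "turn",None if psi is None else round((ps-psi)/180,4))
E
python3 - <<'E'
from h import *
print(onz("top",220,138,.174),onz("scene",463,197,.174))
go(.707,.116,.20,8.6)
E
```

```text
[0.74199556 0.28425442 0.174     ] [0.73585776 0.28778618 0.174     ]
pos [ 0.2002 -0.5385  0.2445] psi 20.39 op 0.085 F [-0.7 -0.9  0.1] t 0.1
 shift(at psi) [ 2.3959 -2.2855  0.178 ] now [ 2.8122 -1.7477  0.1816] norm 3.316 rows>= 20.0 turn 0.0655
```

Call:
carry_out(
  deltas="0 0 0 0.0327 0; 0 0 0 0.0327 0; 0.1 -0.095 0 0 0; 0.1 -0.095 0 0 0; 0.1 -0.095 0 0 0",
  squeeze=40,
)

```text
clock: 0.52
eef_pos: [0.264, -0.4564, 0.2446]
tcp_rot: [0.997, 0.074, -0.0, -0.001]
force: [1.1, -0.4, -0.6]
opening: 0.0259
```

Call:
carry_out(
  deltas="0.1 -0.095 0 0 0; 0.1 -0.095 0 0 0; 0.1 -0.095 0 0 0; 0.1 -0.095 0 0 0; 0.1 -0.095 0 0 0",
)

```text
clock: 0.93
eef_pos: [0.3701, -0.3195, 0.245]
tcp_rot: [0.997, 0.075, -0.0, -0.0]
force: [0.3, -0.0, 0.7]
opening: -0.0001
```

Call:
carry_out(
  deltas="0.1 -0.095 0 0 0; 0.1 -0.095 0 0 0; 0.1 -0.095 0 0 0; 0.1 -0.095 0 0 0; 0.1 -0.095 0 0 0",
)

```text
clock: 1.35
eef_pos: [0.4759, -0.1834, 0.245]
tcp_rot: [0.997, 0.075, -0.0, -0.0]
force: [0.3, -0.1, 0.8]
opening: -0.0003
```

Call:
carry_out(
  deltas="0.1 -0.095 0 0 0; 0.1 -0.095 0 0 0; 0.1 -0.095 0 0 0; 0.1 -0.095 0 0 0; 0.1 -0.095 0 0 0",
)

```text
clock: 1.77
eef_pos: [0.5817, -0.0473, 0.2449]
tcp_rot: [0.997, 0.075, -0.0, 0.0]
force: [0.3, -1.0, -0.7]
opening: -0.0
```

```bash
python3 -c "
from h import *
go(.707,.116,.104,8.6)"
```

```text
pos [ 0.5817 -0.0473  0.2449] psi 8.63 op -0.0 F [ 0.3 -1.  -0.7] t 1.77
 shift(at psi) [ 0.5931 -0.5709  0.5635] now [ 0.5939 -0.5705  0.563 ] norm 0.998 rows>= 7.0 turn 0.0002
```

Call:
carry_out(
  deltas="0.1 -0.095 0 0 0; 0.1 -0.095 0 0 0; 0.1 -0.095 0 0 0; 0.1 -0.095 0 0 0; 0.1 -0.095 0 0 0",
)

```text
clock: 2.18
eef_pos: [0.6875, 0.0888, 0.2446]
tcp_rot: [0.997, 0.075, -0.001, 0.0]
force: [-0.6, -0.1, -0.1]
opening: 0.0001
```

Call:
carry_out(
  deltas="0.095 -0.095 0 0 0; 0 0 0.14 0 0; 0 0 0.14 0 0; 0 0 0.14 0 0; 0 0 0.14 0 0",
)

```text
clock: 2.6
eef_pos: [0.7065, 0.1147, 0.1032]
tcp_rot: [0.997, 0.075, -0.0, 0.0]
force: [0.9, -0.9, -0.4]
opening: -0.0001
```

```bash
python3 -c "
from h import *
im,D=imaging.read_camera('scene'); cv2.imwrite('pics/s1.png',cv2.resize(im[180:300,260:480],None,fx=3.5,fy=3.5))
b=np.array([.18,.984]);q=np.array([.6925,.0353])+b*.010;go(q[0],q[1],.104)"
```

```text
pos [0.7016 0.1141 0.0948] psi 8.64 op 0.0001 F [-3.8  0.2 -4.7] t 2.65
 shift(at psi) [-0.0703  0.2684 -0.0369] now [-0.0709  0.2683 -0.0362] norm 0.28 rows>= 2.0 turn None
```

View pics/s1.png

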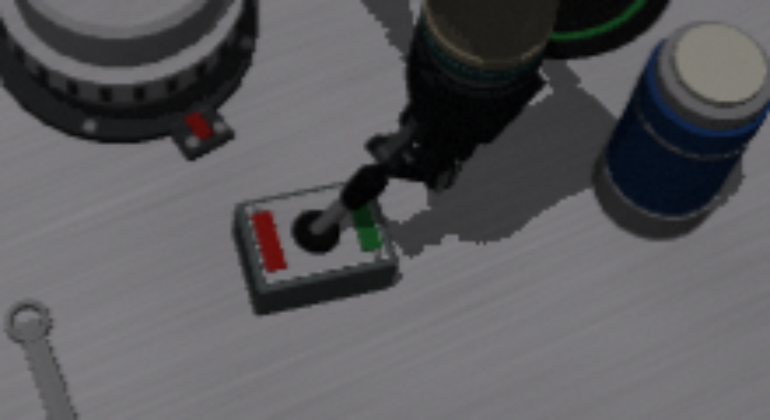

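The closed fingers are on the green (+y) side of the lever at crop (410,150). I push toward red from here.

Call:
carry_out(
  deltas="0 0 0 0 0; -0.0175 0.067 0 0 0; -0.0175 0.067 0 0 0; -0.0175 0.067 0 0 0; -0.0175 0.067 0 0 0",
)

```text
clock: 3.07
eef_pos: [0.7007, 0.0426, 0.1081]
tcp_rot: [0.997, 0.075, 0.002, 0.001]
force: [0.0, -0.1, -0.3]
opening: -0.0002
```

Call:
carry_out(
  deltas="0 0 0 0 0; 0 0 0 0 0; 0.0175 -0.067 0 0 0; 0.0175 -0.067 0 0 0; 0 0 -0.14 0 0",
)

```text
clock: 3.48
eef_pos: [0.6988, 0.0846, 0.1331]
tcp_rot: [0.997, 0.076, -0.007, -0.002]
force: [-0.4, 1.0, -1.2]
opening: 0.0
```

Call:
carry_out(
  deltas="0 0 -0.14 0 0; 0 0 -0.14 0 0; 0 0 -0.14 0 0; -0.15 0 0 0 0; -0.15 0 0 0 0",
)

```text
clock: 3.9
eef_pos: [0.6319, 0.0712, 0.2483]
tcp_rot: [0.997, 0.077, 0.004, -0.0]
force: [0.1, 0.5, -0.0]
opening: 0.0001
```

```bash
python3 -c "
from h import *
im,D=imaging.read_camera('scene'); cv2.imwrite('pics/s2.png',cv2.resize(im[130:300,220:480],None,fx=3,fy=3))
go(.4577,-.0122,.2,8.6)"
```

```text
pos [0.6181 0.0704 0.245 ] psi 8.78 op -0.0001 F [-8.4 -0.7 -3.3] t 3.95
 shift(at psi) [-0.6839  0.2307  0.1798] now [-0.6823  0.2288  0.1881] norm 0.744 rows>= 5.0 turn 0.001
```

View pics/s2.png

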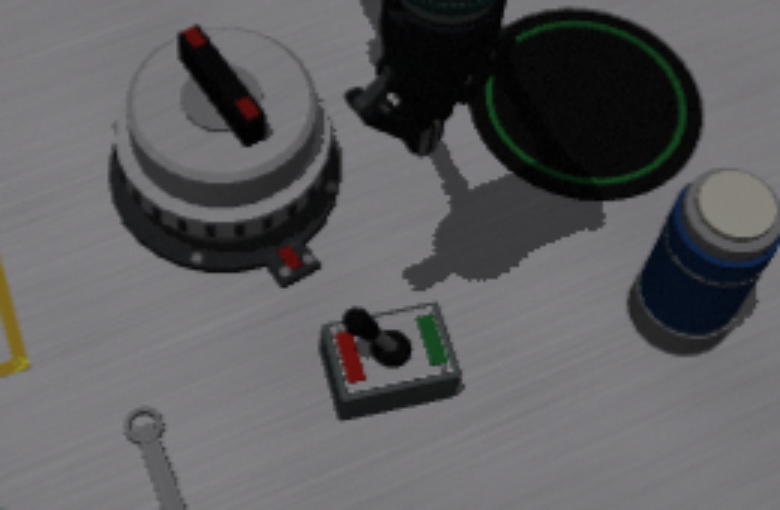

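The lever at crop (355,322) now leans to red, so the pump is off. Next I go to the cover.

Call:
carry_out(
  deltas="-0.135 0.046 0 0 0.6; -0.135 0.046 0 0 0.6; -0.135 0.046 0 0 0.6; -0.135 0.046 0 0 0.6; -0.135 0.046 0 0 0.6",
)

```text
clock: 4.37
eef_pos: [0.4695, -0.0121, 0.2451]
tcp_rot: [0.997, 0.077, -0.0, -0.0]
force: [-0.3, -1.4, 0.8]
opening: 0.0513
```

Call:
carry_out(
  deltas="0 0 0.08 0 0.6; 0 0 0.08 0 0.6; 0 0 0 0 0.6; 0 0 0 0 0.6; 0 0 0 0 0.6",
)

```text
clock: 4.78
eef_pos: [0.4719, -0.0126, 0.206]
tcp_rot: [0.997, 0.076, 0.001, -0.0]
force: [0.3, -0.8, 0.4]
opening: 0.0515
```

```bash
python3 -c "
from h import *
go(.4577,-.0122,.136,8.6)"
```

```text
pos [ 0.4719 -0.0126  0.206 ] psi 8.7 op 0.0515 F [ 0.3 -0.8  0.4] t 4.78
 shift(at psi) [-0.0558 -0.0102  0.28  ] now [-0.0561 -0.0103  0.28  ] norm 0.286 rows>= 2.0 turn 0.0006
```

Call:
carry_out(
  deltas="-0.0558 -0.01 0 0.0006 0.6; 0 0 0.07 0 0.6; 0 0 0.07 0 0.6; 0 0 0.07 0 0.6; 0 0 0.04 0 0.6",
)

```text
clock: 5.2
eef_pos: [0.4573, -0.0126, 0.1424]
tcp_rot: [0.997, 0.075, 0.0, -0.0]
force: [-0.4, 0.7, -0.9]
opening: 0.0511
```

Call:
carry_out(
  deltas="0 0 0.02 0 0.6; 0 0 0.008 0 0.6; 0 0 0 0 0.6; 0 0 0 0 0.6; 0 0 0 0 0.6",
)

```text
clock: 5.62
eef_pos: [0.4576, -0.0132, 0.1367]
tcp_rot: [0.997, 0.074, 0.001, 0.0]
force: [-0.5, -0.5, 0.2]
opening: 0.0511
```

```bash
python3 -c "
from h import *
go(.4577,-.0122,.136,8.6)"
```

```text
pos [ 0.4576 -0.0132  0.1367] psi 8.52 op 0.0511 F [-0.5 -0.5  0.2] t 5.62
 shift(at psi) [ 0.0011 -0.004   0.0026] now [ 0.001  -0.004   0.0026] norm 0.005 rows>= 1.0 turn -0.0005
```

Grip, then check.

Call:
carry_out(
  deltas="0 -0.004 0 0 0; 0 0 0 0 0; 0 0 0 0 0; 0 0 0 0 0; 0 0 0 0 0",
  squeeze=60,
)

```text
clock: 6.03
eef_pos: [0.457, -0.0126, 0.1364]
tcp_rot: [0.997, 0.074, 0.001, 0.001]
force: [-0.5, -1.9, 5.5]
opening: 0.0211
```

Call:
carry_out(
  deltas="0 0 0 0 0; 0 0 0 -0.02 0; 0 0 0 -0.03 0; 0 0 0 -0.03 0; 0 0 0 0 0",
)

```text
clock: 6.45
eef_pos: [0.4573, -0.0121, 0.1364]
tcp_rot: [0.98, 0.2, 0.001, 0.0]
force: [0.4, 1.6, 5.2]
opening: 0.0213
```

Call:
carry_out(
  deltas="0 0 0 -0.035 0; 0 0 0 -0.035 0; 0 0 0 -0.035 0; 0 0 0 -0.035 0; 0 0 0 -0.035 0",
)

```text
clock: 6.87
eef_pos: [0.4573, -0.012, 0.1364]
tcp_rot: [0.889, 0.458, 0.001, 0.0]
force: [-0.4, 0.7, 4.6]
opening: 0.0206
```

Call:
carry_out(
  deltas="0 0 0 -0.035 0; 0 0 0 -0.035 0; 0 0 0 -0.035 0; 0 0 0 -0.035 0; 0 0 0 -0.035 0",
)

```text
clock: 7.28
eef_pos: [0.4573, -0.012, 0.1364]
tcp_rot: [0.731, 0.682, 0.001, 0.0]
force: [-0.1, -0.1, 5.2]
opening: 0.0212
```

Call:
carry_out(
  deltas="0 0 0 -0.035 0; 0 0 0 -0.035 0; 0 0 0 0 0; 0 0 0 0 0; 0 0 0 0 0",
)

```text
clock: 7.7
eef_pos: [0.4573, -0.012, 0.1364]
tcp_rot: [0.652, 0.758, 0.001, 0.001]
force: [0.4, 0.2, 5.2]
opening: 0.0211
```

```bash
python3 -c "
from h import *
go(.4577,-.0122,.23,98.6)
im,D=imaging.read_camera('top'); cv2.imwrite('pics/t3.png',cv2.resize(im[130:300,220:480],None,fx=3,fy=3))
"
```

```text
pos [ 0.4573 -0.012   0.1364] psi 98.59 op 0.0211 F [0.4 0.2 5.2] t 7.7
 shift(at psi) [-0.001   0.0016 -0.3743] now [-0.001   0.0022 -0.3743] norm 0.374 rows>= 3.0 turn -0.0001
```

View pics/t3.png

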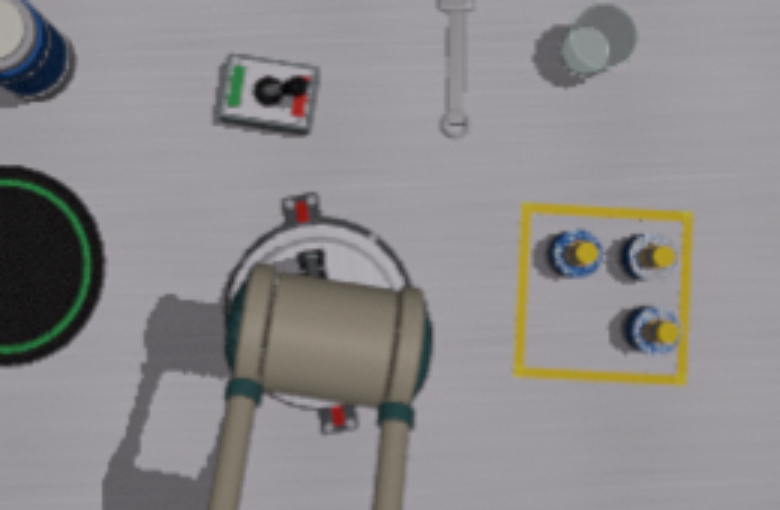

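The tool has turned the cover to 98.6° and the cans haven't moved. Now I lift.

Call:
carry_out(
  deltas="0 0 -0.02 0 0; 0 0 -0.04 0 0; 0 0 -0.06 0 0; 0 0 -0.06 0 0; 0 0 -0.06 0 0",
)

```text
clock: 8.17
eef_pos: [0.4549, -0.0117, 0.1948]
tcp_rot: [0.653, 0.757, -0.001, -0.002]
force: [-0.1, 0.2, -6.3]
opening: 0.0212
```

Call:
carry_out(
  deltas="0 0 -0.06 0 0; 0 0 -0.04 0 0; 0 0 0 0 0; 0 0 0 0 0; 0 0 0 0 0",
)

```text
clock: 8.58
eef_pos: [0.4555, -0.012, 0.2195]
tcp_rot: [0.653, 0.758, -0.001, -0.001]
force: [-0.7, 0.2, -6.2]
opening: 0.0209
```

```bash
python3 -c "
from h import *
go(.518,.328,.218,98.6)
im,D=imaging.read_camera('scene'); cv2.imwrite('pics/s4.png',cv2.resize(im[80:280,180:480],None,fx=2.6,fy=2.6))
"
```

```text
pos [ 0.4555 -0.012   0.2195] psi 98.5 op 0.0209 F [-0.7  0.2 -6.2] t 8.58
 shift(at psi) [1.3071 0.4505 0.0059] now [1.3079 0.4482 0.006 ] norm 1.383 rows>= 9.0 turn -0.0006
```

View pics/s4.png

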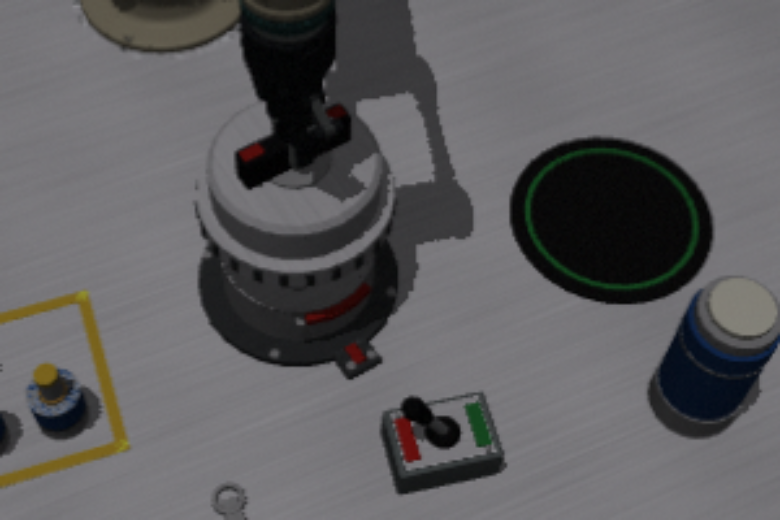

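The cover is clear of the pot, held level, and the force reads its 6 N weight. Moving to the mat.

Call:
carry_out(
  deltas="0.05 0.017 0 0 0; 0.1 0.035 0 0 0; 0.12 0.041 0 0 0; 0.12 0.041 0 0 0; 0.12 0.041 0 0 0",
)

```text
clock: 9.05
eef_pos: [0.4804, 0.1215, 0.2196]
tcp_rot: [0.653, 0.757, -0.001, -0.001]
force: [1.2, -0.3, -6.4]
opening: 0.0208
```

Call:
carry_out(
  deltas="0.12 0.041 0 0 0; 0.12 0.041 0 0 0; 0.12 0.041 0 0 0; 0.12 0.041 0 0 0; 0.12 0.041 0 0 0",
)

```text
clock: 9.47
eef_pos: [0.5089, 0.2777, 0.2192]
tcp_rot: [0.653, 0.758, -0.001, -0.001]
force: [1.1, -0.1, -6.8]
opening: 0.0213
```

Call:
carry_out(
  deltas="0.1 0.035 0 0 0; 0.07 0.025 0 0 0; 0.027 0.01 0 0 0; 0 0 0.06 0 0; 0 0 0.06 0 0",
)

```text
clock: 9.88
eef_pos: [0.5197, 0.3279, 0.1899]
tcp_rot: [0.652, 0.758, -0.0, 0.0]
force: [0.2, -0.3, -6.7]
opening: 0.0209
```

```bash
python3 -c "
from h import *
go(.518,.328,.0975,98.6)
"
```

```text
pos [0.5197 0.3279 0.1899] psi 98.57 op 0.0209 F [ 0.2 -0.3 -6.7] t 9.88
 shift(at psi) [ 0.0016 -0.0067  0.3697] now [ 0.0018 -0.0068  0.3697] norm 0.37 rows>= 3.0 turn -0.0002
```

Call:
carry_out(
  deltas="0 0 0.08 0 0; 0 0 0.08 0 0; 0 0 0.08 0 0; 0 0 0.06 0 0; 0 0 0.04 0 0",
)

```text
clock: 10.3
eef_pos: [0.5178, 0.326, 0.1027]
tcp_rot: [0.653, 0.757, -0.003, -0.001]
force: [0.0, -0.6, -7.2]
opening: 0.0205
```

Call:
carry_out(
  deltas="0 0 0.012 0 0; 0 0 0.008 0 0; 0 0 0 0 0; 0 0 0 0 0; 0 0 0 0 0",
)

```text
clock: 10.72
eef_pos: [0.5203, 0.3279, 0.1019]
tcp_rot: [0.653, 0.758, 0.001, 0.001]
force: [0.7, -0.4, -6.7]
opening: 0.0207
```

Call:
carry_out(
  deltas="0 0 0.008 0 0; 0 0 0.008 0 0; 0 0 0.004 0 0; 0 0 0 0 0; 0 0 0 0 0",
)

```text
clock: 11.13
eef_pos: [0.5197, 0.3276, 0.0965]
tcp_rot: [0.653, 0.758, 0.0, 0.0]
force: [-1.0, -1.0, 0.1]
opening: 0.021
```

Contact: the weight is now on the mat. I release and go up.

Call:
carry_out(
  deltas="0 0 0 0 0.6; 0 0 0 0 0.6; 0 0 0 0 0.6; 0 0 0 0 0.6; 0 0 -0.06 0 0.6",
)

```text
clock: 11.55
eef_pos: [0.518, 0.3268, 0.1085]
tcp_rot: [0.653, 0.758, -0.002, -0.001]
force: [-0.4, -0.8, -0.4]
opening: 0.0511
```

Call:
carry_out(
  deltas="0 0 -0.12 0 0.6; 0 0 -0.14 0 0.6; 0 0 -0.14 0 0.6; 0 0 -0.1 0 0.6; -0.15 0 0 0 0.6",
)

```text
clock: 11.97
eef_pos: [0.5278, 0.2969, 0.2426]
tcp_rot: [0.651, 0.759, 0.008, 0.001]
force: [2.5, 0.1, 0.6]
opening: 0.0512
```

Call:
carry_out(
  deltas="-0.15 0 0 0 0.6; -0.15 0 0 0 0.6; -0.15 0 0 0 0.6; -0.15 0 0 0 0.6; -0.15 0 0 0 0.6",
)

```text
clock: 12.38
eef_pos: [0.5529, 0.1035, 0.2362]
tcp_rot: [0.653, 0.758, 0.0, 0.0]
force: [1.3, -0.5, 0.5]
opening: 0.0513
```

Call:
carry_out(
  deltas="-0.15 0 0 0 0.6; -0.15 0 0 0 0.6; -0.15 0 0 0 0.6; -0.15 0 0 0 0.6; -0.15 0 0 0 0.6",
)

```text
clock: 12.8
eef_pos: [0.5807, -0.0822, 0.2362]
tcp_rot: [0.653, 0.758, 0.0, 0.0]
force: [1.0, 1.3, -0.1]
opening: 0.0515
```

```bash
cat > look.py <<'E'
from h import *
import sys
def cans(n,im):
    h=cv2.cvtColor(im,cv2.COLOR_BGR2HSV); H,S,V=h[...,0],h[...,1],h[...,2]
    m=((H>20)&(H<34)&(S>130)&(V>90)).astype(np.uint8); k,l,s,c=cv2.connectedComponentsWithStats(m)
    for i in range(1,k):
        if 15<s[i,4]<140 and s[i,2]<16 and s[i,3]<16: print(n,"can?",c[i].round(1),s[i,2:5],onz(n,*c[i],.0875).round(4),"inpot z.0995",onz(n,*c[i],.0995).round(4))
if __name__=="__main__":
    t=sys.argv[1]
    im,D=imaging.read_camera("top"); cans("top",im); cv2.imwrite(f"pics/t_{t}.png",cv2.resize(im[130:300,180:470],None,fx=2.7,fy=2.7))
    im2,D=imaging.read_camera("scene"); cans("scene",im2); cv2.imwrite(f"pics/s_{t}.png",cv2.resize(im2[90:290,130:480],None,fx=2.2,fy=2.2))
    print(tcp()[0],tcp()[2],get_state()["clock"])
E
python3 look.py a
```

```text
top can? [414.8 213.9] [ 7  7 41] [ 0.514  -0.2811  0.0875] inpot z.0995 [ 0.5138 -0.2781  0.0995]
top can? [440.6 215. ] [ 8  7 41] [ 0.5085 -0.3599  0.0875] inpot z.0995 [ 0.5084 -0.3561  0.0995]
top can? [441.9 240.5] [ 7  7 40] [ 0.4313 -0.3608  0.0875] inpot z.0995 [ 0.432  -0.357   0.0995]
scene can? [196.8 223.4] [ 9  8 57] [ 0.5145 -0.2826  0.0875] inpot z.0995 [ 0.5217 -0.2822  0.0995]
scene can? [163.9 233.2] [ 9  8 58] [ 0.5093 -0.361   0.0875] inpot z.0995 [ 0.5166 -0.3596  0.0995]
[ 0.58165989 -0.08613447  0.23574899] 98.18073272983148 12.9
```

View pics/t_a.png

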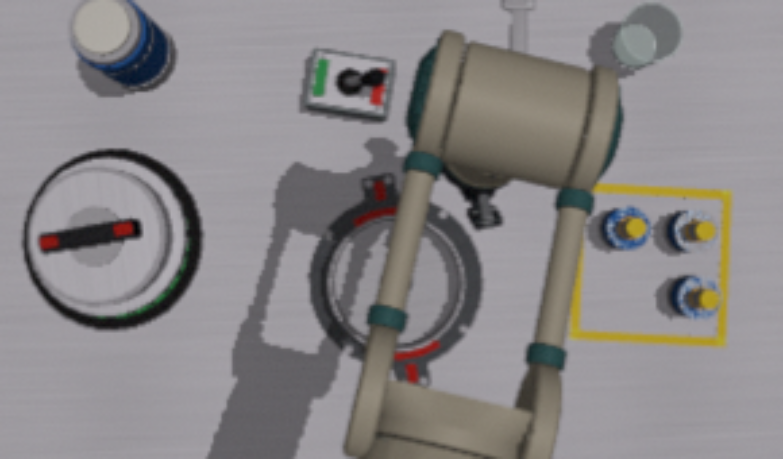

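View pics/s_a.png

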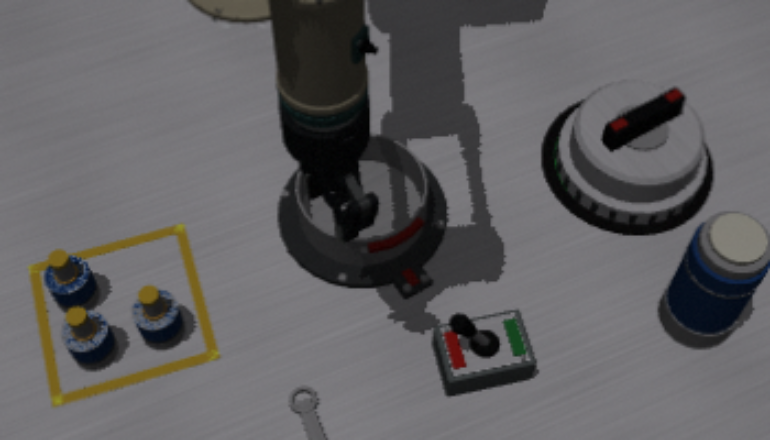

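The cover lies on the mat and the pot is open, with its red marks in line at the +x and −x sides. The cans are unmoved and the pump is off. Now can A.

```bash
python3 -c "
from h import *
go(.5143,-.282,.15,90)
"
```

```text
pos [ 0.5817 -0.0861  0.2357] psi 98.18 op 0.051 F [-0.6  0.4  0.3] t 12.9
 shift(at psi) [-0.7835 -0.2694  0.343 ] now [-0.7358 -0.3785  0.3455] norm 0.897 rows>= 6.0 turn 0.0454
```

Call:
carry_out(
  deltas="0 0 0 0.0227 0.55; 0 0 0 0.0227 0.55; -0.13 -0.045 0 0 0.55; -0.13 -0.045 0 0 0.55; -0.13 -0.045 0 0 0.55",
)

```text
clock: 13.32
eef_pos: [0.5472, -0.1778, 0.236]
tcp_rot: [0.704, 0.71, 0.0, 0.0]
force: [-0.0, -0.1, 0.3]
opening: 0.0471
```

Call:
carry_out(
  deltas="-0.13 -0.045 0 0 0.55; -0.13 -0.045 0.04 0 0.55; -0.1 -0.035 0.1 0 0.55; 0 0 0.14 0 0.55; 0 0 0 0 0.55",
)

```text
clock: 13.73
eef_pos: [0.5126, -0.2667, 0.1602]
tcp_rot: [0.706, 0.708, -0.001, -0.006]
force: [-1.5, 1.5, -0.7]
opening: 0.0468
```

```bash
python3 -c "
from h import *
go(.5143,-.282,.072,90)
im,D=imaging.read_camera('top')
from look import cans
cans('top',im)
"
```

```text
pos [ 0.5126 -0.2667  0.1602] psi 90.19 op 0.0468 F [-1.5  1.5 -0.7] t 13.73
 shift(at psi) [-0.0613  0.0066  0.3527] now [-0.0639  0.0098  0.3521] norm 0.358 rows>= 3.0 turn 0.001
top can? [441.9 240.5] [ 7  7 40] [ 0.4313 -0.3608  0.0875] inpot z.0995 [ 0.432  -0.357   0.0995]
```

Call:
carry_out(
  deltas="-0.06 0.006 0 0 0.55; 0 0 0 0 0.55; 0 0 0.06 0 0.55; 0 0 0.06 0 0.55; 0 0 0 0 0.55",
)

```text
clock: 14.2
eef_pos: [0.5183, -0.2825, 0.1354]
tcp_rot: [0.705, 0.709, -0.0, -0.001]
force: [-1.6, 0.1, -0.7]
opening: 0.0471
```

```bash
python3 -c "
from h import *
go(.5143,-.282,.072,90)
"; python3 look.py b
```

```text
pos [ 0.5183 -0.2825  0.1354] psi 90.39 op 0.0471 F [-1.6  0.1 -0.7] t 14.2
 shift(at psi) [ 0.0019 -0.016   0.2538] now [ 0.0018 -0.0157  0.2538] norm 0.254 rows>= 2.0 turn 0.0021
top can? [414.8 213.9] [ 7  7 36] [ 0.5139 -0.2813  0.0875] inpot z.0995 [ 0.5138 -0.2783  0.0995]
top can? [442.  240.4] [ 7  7 39] [ 0.4315 -0.3611  0.0875] inpot z.0995 [ 0.4322 -0.3572  0.0995]
scene can? [170.5 204.6] [15  5 40] [ 0.439  -0.3272  0.0875] inpot z.0995 [ 0.4472 -0.3262  0.0995]
scene can? [163.9 233.2] [ 9  8 58] [ 0.5093 -0.361   0.0875] inpot z.0995 [ 0.5166 -0.3596  0.0995]
[ 0.51920741 -0.28320241  0.13718387] 90.38392718518084 14.3
```

View pics/s_b.png

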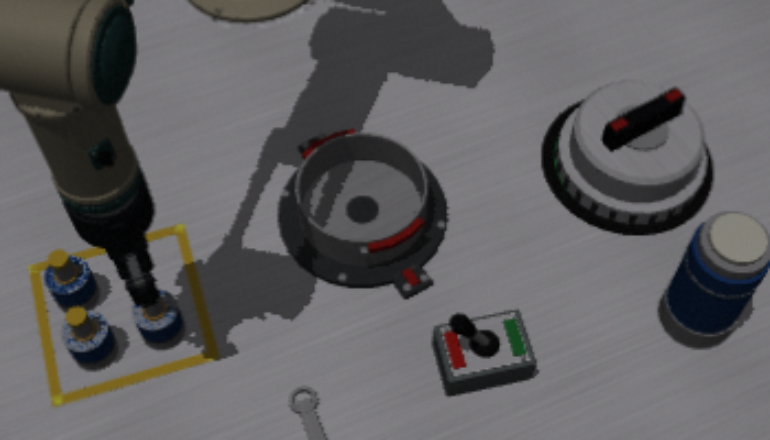

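Call:
carry_out(
  deltas="0.004 -0.018 0 0.002 0.55; 0 0 0.06 0 0.55; 0 0 0.08 0 0.55; 0 0 0.06 0 0.55; 0 0 0.04 0 0.55",
)

```text
clock: 14.72
eef_pos: [0.5136, -0.2821, 0.0758]
tcp_rot: [0.707, 0.707, -0.0, 0.0]
force: [0.5, 0.1, 0.4]
opening: 0.0469
```

Call:
carry_out(
  deltas="0 0 0.02 0 0.55; 0 0 0 0 0.55; 0 0 0 0 0; 0 0 0 0 0; 0 0 0 0 0",
  squeeze=40,
)

```text
clock: 15.13
eef_pos: [0.5143, -0.2828, 0.072]
tcp_rot: [0.707, 0.707, 0.0, 0.001]
force: [0.3, 0.2, 1.7]
opening: 0.0207
```

Call:
carry_out(
  deltas="0 0 0 0 0; 0 0 0 0 0; 0 0 -0.08 0 0; 0 0 -0.12 0 0; 0 0 -0.12 0 0",
)

```text
clock: 15.55
eef_pos: [0.5125, -0.2813, 0.1499]
tcp_rot: [0.707, 0.707, -0.0, -0.002]
force: [1.1, -0.7, -2.6]
opening: 0.021
```

```bash
python3 -c "
from h import *
go(.4923,-.012,.2,90)
"
```

```text
pos [ 0.5125 -0.2813  0.1499] psi 89.97 op 0.021 F [ 1.1 -0.7 -2.6] t 15.55
 shift(at psi) [ 1.0772 -0.0808 -0.2003] now [ 1.0777 -0.0821 -0.197 ] norm 1.099 rows>= 7.0 turn -0.0002
```

Call:
carry_out(
  deltas="0 0 -0.12 0 0; 0.07 -0.005 -0.06 0 0; 0.14 -0.01 0 0 0; 0.15 -0.012 0 0 0; 0.15 -0.012 0 0 0",
)

```text
clock: 15.97
eef_pos: [0.5033, -0.1535, 0.1954]
tcp_rot: [0.708, 0.706, 0.0, -0.0]
force: [-0.2, 0.0, -2.9]
opening: 0.0207
```

Call:
carry_out(
  deltas="0.15 -0.012 0 0 0; 0.15 -0.012 0 0 0; 0.13 -0.012 0 0 0; 0.09 -0.01 0 0 0; 0.04 0 0 0 0",
)

```text
clock: 16.38
eef_pos: [0.4907, -0.0114, 0.1951]
tcp_rot: [0.706, 0.708, -0.0, -0.002]
force: [0.4, -0.0, -4.0]
opening: 0.0207
```

Call:
carry_out(
  deltas="0 0 0 0 0; 0 0 0 0 0; 0 0 0 0 0; 0 0 0 0 0; 0 0 0 0 0",
)

```text
clock: 16.8
eef_pos: [0.4928, -0.016, 0.1956]
tcp_rot: [0.708, 0.706, -0.0, 0.0]
force: [1.0, -0.3, -3.5]
opening: 0.0205
```

```bash
python3 -c "
from h import *
go(.4923,-.012,.085,90)
"; python3 look.py c
```

```text
pos [ 0.4928 -0.016   0.1956] psi 89.87 op 0.0205 F [ 1.  -0.3 -3.5] t 16.8
 shift(at psi) [ 0.016  -0.0021  0.4426] now [ 0.0162 -0.0021  0.4426] norm 0.443 rows>= 3.0 turn -0.0007
top can? [440.6 215.1] [ 8  7 41] [ 0.5082 -0.36    0.0875] inpot z.0995 [ 0.5081 -0.3562  0.0995]
top can? [441.9 240.5] [ 7  7 40] [ 0.4313 -0.3608  0.0875] inpot z.0995 [ 0.432  -0.357   0.0995]
scene can? [163.9 233.2] [ 9  8 58] [ 0.5093 -0.361   0.0875] inpot z.0995 [ 0.5166 -0.3596  0.0995]
[ 0.4927155  -0.01569605  0.19567821] 89.88725898779455 16.9
```

View pics/s_c.png

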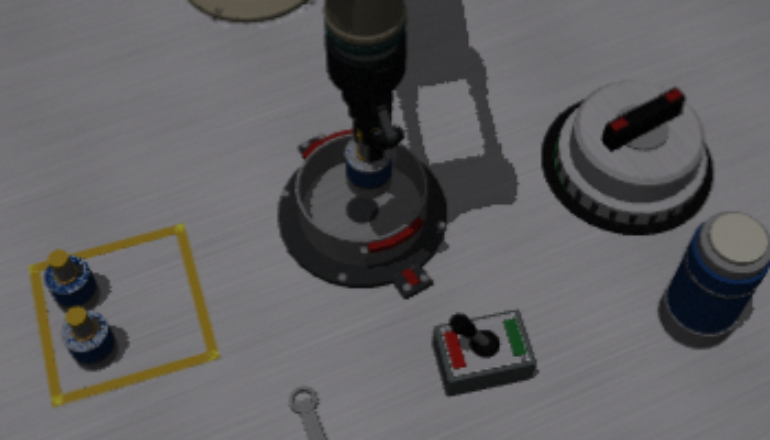

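The can hangs upright over the pot. Lowering it.

Call:
carry_out(
  deltas="0.015 -0.002 0 0 0; 0 0 0.08 0 0; 0 0 0.1 0 0; 0 0 0.1 0 0; 0 0 0.08 0 0",
)

```text
clock: 17.32
eef_pos: [0.4915, -0.0109, 0.1045]
tcp_rot: [0.707, 0.707, -0.0, -0.0]
force: [-0.0, 1.2, -3.7]
opening: 0.021
```

Call:
carry_out(
  deltas="0 0 0.04 0 0; 0 0 0.02 0 0; 0 0 0.01 0 0; 0 0 0.01 0 0; 0 0 0 0 0",
)

```text
clock: 17.73
eef_pos: [0.4926, -0.0111, 0.0862]
tcp_rot: [0.707, 0.707, 0.0, 0.0]
force: [-0.3, 0.1, -2.2]
opening: 0.0206
```

```bash
python3 -c "
from h import *
go(.4923,-.012,.084,90)
"
```

```text
pos [ 0.4926 -0.0111  0.0862] psi 89.97 op 0.0206 F [-0.3  0.1 -2.2] t 17.73
 shift(at psi) [-0.0036 -0.0013  0.0087] now [-0.0036 -0.0013  0.0087] norm 0.009 rows>= 1.0 turn -0.0002
```

Call:
carry_out(
  deltas="0 0 0.006 0 0; 0 0 0.002 0 0; 0 0 0 0 0; 0 0 0 0 0.5; 0 0 0 0 0.5",
)

```text
clock: 18.15
eef_pos: [0.4928, -0.0111, 0.0845]
tcp_rot: [0.707, 0.707, 0.0, 0.001]
force: [0.5, 0.1, 0.4]
opening: 0.0424
```

Call:
carry_out(
  deltas="0 0 0 0 0.5; 0 0 0 0 0.5; 0 0 -0.06 0 0.5; 0 0 -0.12 0 0.55; 0 0 -0.14 0 0.55",
)

```text
clock: 18.57
eef_pos: [0.4905, -0.0108, 0.1631]
tcp_rot: [0.707, 0.707, -0.001, -0.002]
force: [1.4, -0.3, -0.4]
opening: 0.0471
```

```bash
python3 -c "
from h import *
go(.509,-.3605,.2,90)
"; python3 look.py d
```

```text
pos [ 0.4905 -0.0108  0.1631] psi 89.97 op 0.0471 F [ 1.4 -0.3 -0.4] t 18.57
 shift(at psi) [-1.3989  0.074  -0.1474] now [-1.3987  0.074  -0.1488] norm 1.409 rows>= 9.0 turn -0.0002
top can? [440.6 215.1] [ 8  7 41] [ 0.5082 -0.36    0.0875] inpot z.0995 [ 0.5081 -0.3562  0.0995]
top can? [441.9 240.5] [ 7  7 40] [ 0.4313 -0.3608  0.0875] inpot z.0995 [ 0.432  -0.357   0.0995]
scene can? [299.2 176.2] [ 9  7 46] [ 0.4849 -0.008   0.0875] inpot z.0995 [ 0.4925 -0.011   0.0995]
scene can? [163.9 233.2] [ 9  8 58] [ 0.5093 -0.361   0.0875] inpot z.0995 [ 0.5166 -0.3596  0.0995]
[ 0.49605317 -0.01158946  0.16901338] 89.97615289608555 18.6667
```

View pics/s_d.png

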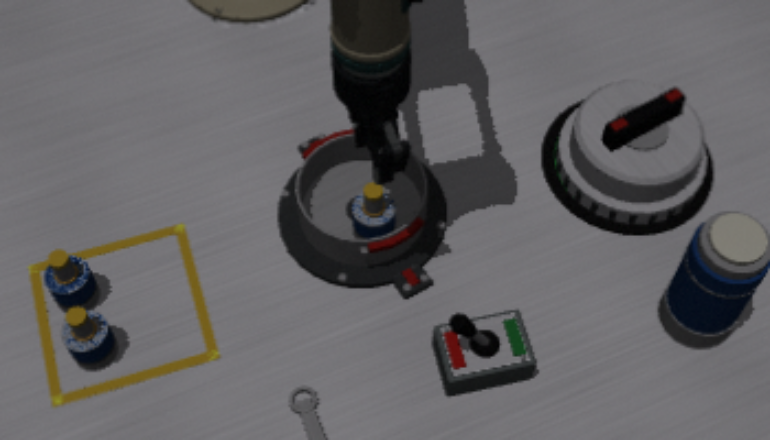

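Can A stands upright in the pot at (373,212). Next is can B.

Call:
carry_out(
  deltas="-0.07 0.002 -0.04 0 0.55; -0.15 0.005 0 0 0.55; -0.16 0.006 0 0 0.55; -0.16 0.006 0 0 0.55; -0.16 0.006 0 0 0.55",
)

```text
clock: 19.08
eef_pos: [0.4979, -0.1874, 0.1736]
tcp_rot: [0.707, 0.707, 0.0, 0.0]
force: [0.7, -0.2, 0.2]
opening: 0.0467
```

Call:
carry_out(
  deltas="-0.16 0.006 0 0 0.55; -0.16 0.006 0 0 0.55; -0.16 0.006 0 0 0.55; -0.14 0.005 0 0 0.55; -0.075 0.003 0 0 0.55",
)

```text
clock: 19.5
eef_pos: [0.5044, -0.3644, 0.173]
tcp_rot: [0.708, 0.706, -0.001, 0.001]
force: [0.4, 0.1, 0.3]
opening: 0.0468
```

Call:
carry_out(
  deltas="0 0 0.1 0 0.55; 0 0 0.1 0 0.55; 0 0 0 0 0.55; 0 0 0 0 0.55; 0 0 0 0 0.55",
)

```text
clock: 19.92
eef_pos: [0.5051, -0.3599, 0.1245]
tcp_rot: [0.707, 0.707, -0.0, 0.0]
force: [0.7, -0.2, 0.1]
opening: 0.047
```

```bash
python3 look.py e; python3 -c "
from h import *
go(.509,-.3605,.072,90)
"
```

```text
top can? [440.8 214.9] [ 7  7 38] [ 0.5085 -0.3607  0.0875] inpot z.0995 [ 0.5084 -0.3569  0.0995]
top can? [325.5 223.4] [ 8  8 51] [ 0.4921 -0.0101  0.0875] inpot z.0995 [ 0.4922 -0.0099  0.0995]
top can? [441.9 240.5] [ 7  7 40] [ 0.4313 -0.3608  0.0875] inpot z.0995 [ 0.432  -0.357   0.0995]
top can? [447.4 242.8] [ 4 12 21] [ 0.4237 -0.3775  0.0875] inpot z.0995 [ 0.4245 -0.3735  0.0995]
scene can? [299.1 176. ] [ 9  7 50] [ 0.4844 -0.008   0.0875] inpot z.0995 [ 0.492  -0.011   0.0995]
scene can? [214.5 204.4] [ 6 11 37] [ 0.4807 -0.2286  0.0875] inpot z.0995 [ 0.4883 -0.2288  0.0995]
[ 0.50563127 -0.36015583  0.12548643] 90.00504051758799 20.0167
pos [ 0.5056 -0.3602  0.1255] psi 90.01 op 0.0468 F [0.5 0.3 0.9] t 20.02
 shift(at psi) [-0.0014  0.0135  0.2139] now [-0.0009  0.013   0.214 ] norm 0.214 rows>= 2.0 turn 0.0
```

View pics/s_e.png

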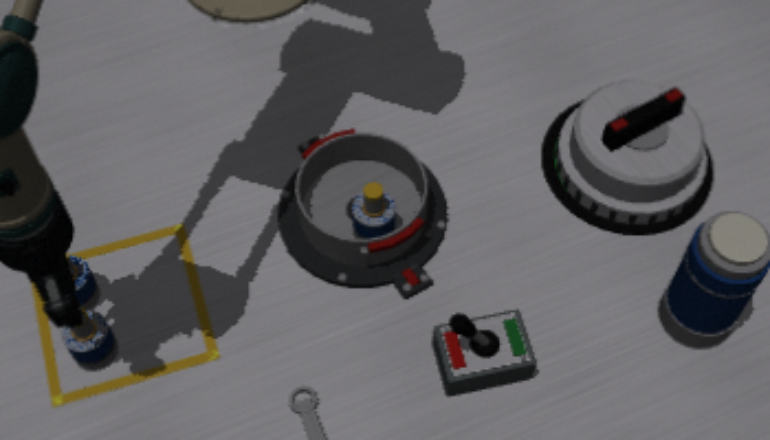

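Can B is still in its place under the gripper. Descend and grip.

Call:
carry_out(
  deltas="-0.001 0.0125 0 0 0.55; 0 0 0.06 0 0.55; 0 0 0.07 0 0.55; 0 0 0.05 0 0.55; 0 0 0.03 0 0.55",
)

```text
clock: 20.43
eef_pos: [0.508, -0.3596, 0.0709]
tcp_rot: [0.707, 0.707, -0.0, -0.0]
force: [-0.3, 0.8, -0.2]
opening: 0.0466
```

Call:
carry_out(
  deltas="0 0 0 0 0.55; 0 0 0 0 0.55; 0 0 0 0 0; 0 0 0 0 0; 0 0 0 0 0",
)

```text
clock: 20.85
eef_pos: [0.5085, -0.3606, 0.0726]
tcp_rot: [0.707, 0.707, 0.0, 0.001]
force: [1.0, 0.7, 2.9]
opening: 0.021
```

Call:
carry_out(
  deltas="0 0 0 0 0; 0 0 0 0 0; 0 0 -0.08 0 0; 0 0 -0.12 0 0; 0 0 -0.12 0 0",
)

```text
clock: 21.27
eef_pos: [0.5065, -0.3589, 0.1501]
tcp_rot: [0.707, 0.707, -0.0, -0.003]
force: [1.5, -0.4, -3.6]
opening: 0.021
```

Call:
carry_out(
  deltas="0 0 -0.12 0 0; 0 0 -0.06 0 0; 0 0 0 0 0; 0 0 0 0 0; 0 0 0 0 0",
)

```text
clock: 21.68
eef_pos: [0.5066, -0.359, 0.1941]
tcp_rot: [0.707, 0.707, -0.0, -0.002]
force: [-0.1, 0.6, -3.2]
opening: 0.021
```

```bash
python3 -c "
from h import *
go(.4398,-.0423,.2,90)
"
```

```text
pos [ 0.5066 -0.359   0.1941] psi 89.97 op 0.021 F [-0.1  0.6 -3.2] t 21.68
 shift(at psi) [ 1.2669 -0.2674 -0.0236] now [ 1.2668 -0.2681 -0.0192] norm 1.295 rows>= 8.0 turn -0.0002
```

Call:
carry_out(
  deltas="0.06 -0.013 0 0 0; 0.12 -0.025 0 0 0; 0.14 -0.03 0 0 0; 0.14 -0.03 0 0 0; 0.14 -0.03 0 0 0",
)

```text
clock: 22.1
eef_pos: [0.4739, -0.2079, 0.1936]
tcp_rot: [0.708, 0.707, -0.001, -0.003]
force: [0.6, 1.0, -3.2]
opening: 0.021
```

Call:
carry_out(
  deltas="0.14 -0.03 0 0 0; 0.14 -0.03 0 0 0; 0.14 -0.03 0 0 0; 0.14 -0.03 0 0 0; 0.1 -0.02 0 0 0",
)

```text
clock: 22.52
eef_pos: [0.4378, -0.0418, 0.194]
tcp_rot: [0.707, 0.707, -0.001, -0.003]
force: [0.1, 0.3, -2.9]
opening: 0.0206
```

Call:
carry_out(
  deltas="0 0 0 0 0; 0 0 0 0 0; 0 0 0 0 0; 0 0 0 0 0; 0 0 0 0 0",
)

```text
clock: 22.93
eef_pos: [0.4412, -0.046, 0.1958]
tcp_rot: [0.708, 0.706, -0.0, -0.0]
force: [0.2, -0.1, -2.7]
opening: 0.0207
```

```bash
python3 look.py f;python3 -c "
from h import *
go(.4398,-.0423,.0845,90)
"
```

```text
top can? [325.3 222. ] [ 8  6 26] [ 0.4966 -0.0095  0.0875] inpot z.0995 [ 0.4966 -0.0094  0.0995]
top can? [441.9 240.5] [ 7  7 40] [ 0.4313 -0.3608  0.0875] inpot z.0995 [ 0.432  -0.357   0.0995]
scene can? [299.  177.9] [ 9  4 18] [ 0.4895 -0.0103  0.0875] inpot z.0995 [ 0.4971 -0.0133  0.0995]
[ 0.44114965 -0.04586177  0.19601682] 89.88607368552697 23.0333
pos [ 0.4411 -0.0459  0.196 ] psi 89.89 op 0.0206 F [-0.2 -0.4 -2.9] t 23.03
 shift(at psi) [ 0.0142 -0.0054  0.4461] now [ 0.0143 -0.0052  0.4461] norm 0.446 rows>= 3.0 turn -0.0006
```

View pics/s_f.png

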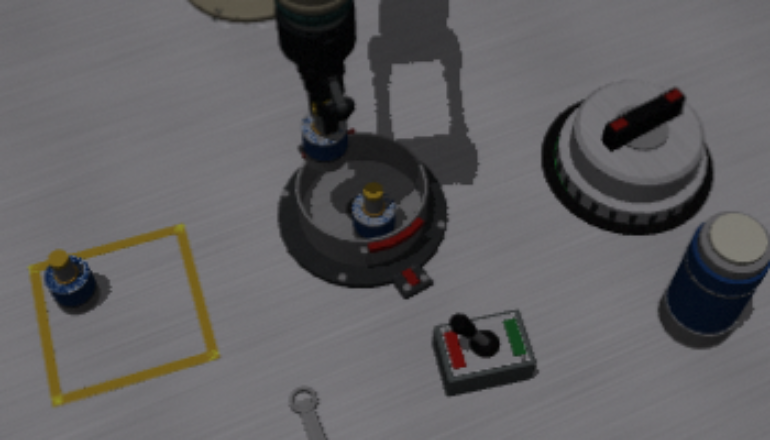

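Call:
carry_out(
  deltas="0.014 -0.005 0 0 0; 0 0 0.08 0 0; 0 0 0.1 0 0; 0 0 0.1 0 0; 0 0 0.08 0 0",
)

```text
clock: 23.45
eef_pos: [0.4391, -0.0414, 0.105]
tcp_rot: [0.707, 0.707, -0.0, -0.0]
force: [0.3, 0.4, -4.2]
opening: 0.0208
```

Call:
carry_out(
  deltas="0 0 0.04 0 0; 0 0 0.02 0 0; 0 0 0.01 0 0; 0 0 0.01 0 0; 0 0 0.004 0 0",
)

```text
clock: 23.87
eef_pos: [0.4403, -0.0417, 0.0857]
tcp_rot: [0.707, 0.707, 0.0, 0.001]
force: [0.7, -0.4, -2.4]
opening: 0.021
```

Call:
carry_out(
  deltas="0 0 0.004 0 0; 0 0 0 0 0; 0 0 0 0 0; 0 0 0 0 0; 0 0 0 0 0",
)

```text
clock: 24.28
eef_pos: [0.44, -0.0415, 0.0846]
tcp_rot: [0.707, 0.707, 0.0, 0.0]
force: [0.5, -0.6, -1.2]
opening: 0.0208
```

Down on the floor. Release.

Call:
carry_out(
  deltas="0 0 0.002 0 0; 0 0 0 0 0.5; 0 0 0 0 0.5; 0 0 0 0 0.5; 0 0 0 0 0.5",
)

```text
clock: 24.7
eef_pos: [0.4399, -0.0416, 0.0839]
tcp_rot: [0.707, 0.707, 0.0, 0.0]
force: [0.4, 0.1, 0.3]
opening: 0.0431
```

Call:
carry_out(
  deltas="0 0 -0.06 0 0.5; 0 0 -0.12 0 0.5; 0 0 -0.14 0 0.55; 0 0 -0.04 0 0.55; 0 0 0 0 0.55",
)

```text
clock: 25.12
eef_pos: [0.442, -0.0421, 0.1768]
tcp_rot: [0.707, 0.707, 0.002, 0.003]
force: [-0.2, -0.4, 0.2]
opening: 0.0471
```

```bash
python3 look.py g;python3 -c "
from h import *
go(.4325,-.361,.18,90)
"
```

```text
top can? [325.7 222.3] [ 8  6 34] [ 0.4954 -0.0106  0.0875] inpot z.0995 [ 0.4955 -0.0104  0.0995]
top can? [441.9 240.5] [ 7  7 40] [ 0.4313 -0.3608  0.0875] inpot z.0995 [ 0.432  -0.357   0.0995]
scene can? [279.8 164.4] [ 9  6 42] [ 0.432  -0.0395  0.0875] inpot z.0995 [ 0.4402 -0.0421  0.0995]
[ 0.43941414 -0.0414062   0.17357353] 89.97143430856484 25.2167
pos [ 0.4394 -0.0414  0.1736] psi 89.97 op 0.0469 F [-0.6  0.7 -0.2] t 25.22
 shift(at psi) [-1.2784 -0.0277 -0.0257] now [-1.2784 -0.027  -0.0256] norm 1.279 rows>= 8.0 turn -0.0002
```

View pics/s_g.png

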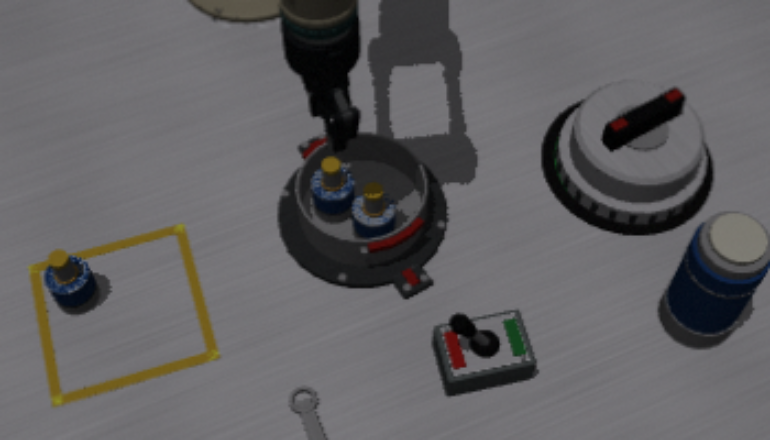

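Two cans are in the pot, both upright. Next is can C.

Call:
carry_out(
  deltas="-0.07 -0.001 0 0 0.55; -0.14 -0.003 0 0 0.55; -0.15 -0.003 0 0 0.55; -0.15 -0.003 0 0 0.55; -0.15 -0.004 0 0 0.55",
)

```text
clock: 25.63
eef_pos: [0.4348, -0.2072, 0.1718]
tcp_rot: [0.707, 0.707, -0.0, -0.002]
force: [1.1, -1.1, -0.7]
opening: 0.0473
```

Call:
carry_out(
  deltas="-0.15 -0.003 0 0 0.55; -0.15 -0.003 0 0 0.55; -0.15 -0.003 0 0 0.55; -0.12 -0.003 0 0 0.55; -0.048 -0.001 0 0 0.55",
)

```text
clock: 26.05
eef_pos: [0.4319, -0.3647, 0.1713]
tcp_rot: [0.708, 0.706, -0.001, -0.001]
force: [0.5, -1.3, -0.0]
opening: 0.047
```

Call:
carry_out(
  deltas="0 0 0.1 0 0.55; 0 0 0.1 0 0.55; 0 0 0 0 0.55; 0 0 0 0 0.55; 0 0 0 0 0.55",
)

```text
clock: 26.47
eef_pos: [0.433, -0.3605, 0.1239]
tcp_rot: [0.707, 0.707, 0.0, -0.0]
force: [-0.3, 0.1, 0.6]
opening: 0.0469
```

```bash
python3 look.py i;python3 -c "
from h import *
go(.432,-.361,.072,90)
"
```

```text
top can? [325.5 223.4] [ 8  8 51] [ 0.4921 -0.0101  0.0875] inpot z.0995 [ 0.4922 -0.0099  0.0995]
top can? [336.3 240.2] [ 8  7 44] [ 0.4409 -0.0412  0.0875] inpot z.0995 [ 0.4415 -0.0407  0.0995]
top can? [442.4 240.4] [ 8  7 38] [ 0.4315 -0.3624  0.0875] inpot z.0995 [ 0.4322 -0.3586  0.0995]
scene can? [279.8 164.4] [ 9  7 44] [ 0.4319 -0.0396  0.0875] inpot z.0995 [ 0.4401 -0.0422  0.0995]
scene can? [299.2 176.1] [ 9  7 48] [ 0.4846 -0.0077  0.0875] inpot z.0995 [ 0.4922 -0.0107  0.0995]
scene can? [168.2 205.1] [11  5 24] [ 0.4384 -0.3329  0.0875] inpot z.0995 [ 0.4465 -0.3319  0.0995]
[ 0.43357538 -0.36112897  0.12504177] 90.01086082609706 26.5667
pos [ 0.4336 -0.3611  0.125 ] psi 90.01 op 0.0467 F [-0.5  0.1 -0. ] t 26.57
 shift(at psi) [ 0.0005 -0.0063  0.2122] now [ 0.0009 -0.0066  0.2122] norm 0.212 rows>= 2.0 turn 0.0001
```

View pics/s_i.png

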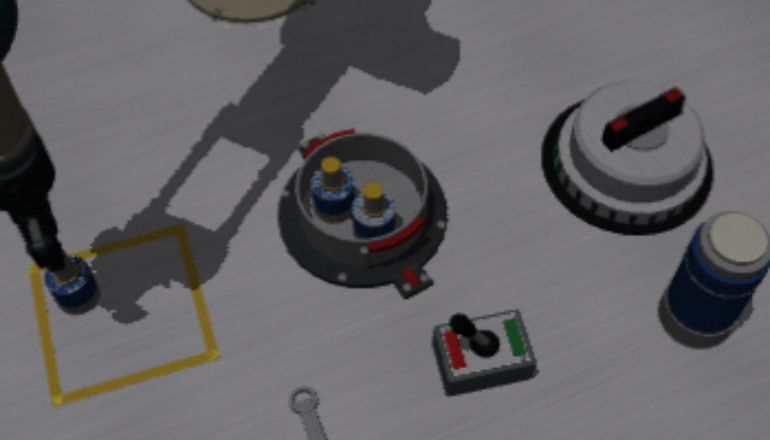

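View pics/t_i.png

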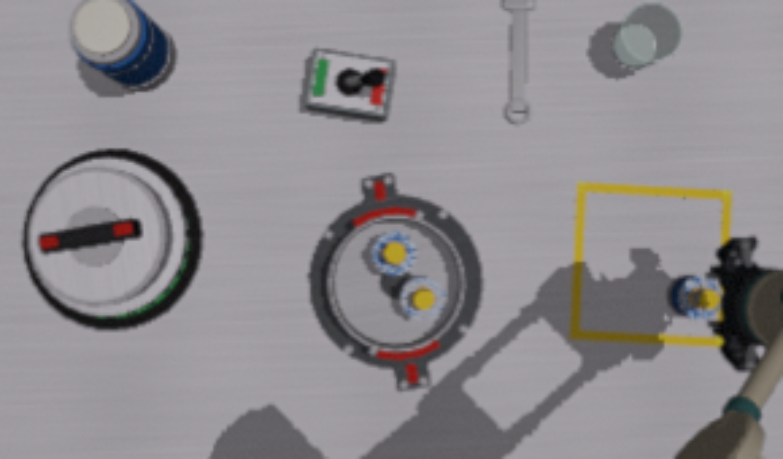

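Can C is in place below the open gripper, and the two loaded cans stand in the pot. Gripping C.

Call:
carry_out(
  deltas="0 -0.005 0 0 0.55; 0 0 0.06 0 0.55; 0 0 0.07 0 0.55; 0 0 0.05 0 0.55; 0 0 0.03 0 0.55",
)

```text
clock: 26.98
eef_pos: [0.4313, -0.3606, 0.071]
tcp_rot: [0.707, 0.707, -0.0, -0.0]
force: [0.0, 0.9, -0.5]
opening: 0.0468
```

Call:
carry_out(
  deltas="0 0 0 0 0.55; 0 0 0 0 0.55; 0 0 0 0 0; 0 0 0 0 0; 0 0 0 0 0",
)

```text
clock: 27.4
eef_pos: [0.4317, -0.3615, 0.0724]
tcp_rot: [0.707, 0.707, -0.0, 0.001]
force: [-1.5, -0.2, 3.2]
opening: 0.0209
```

Call:
carry_out(
  deltas="0 0 0 0 0; 0 0 0 0 0; 0 0 -0.08 0 0; 0 0 -0.12 0 0; 0 0 -0.12 0 0",
)

```text
clock: 27.82
eef_pos: [0.4306, -0.3597, 0.1505]
tcp_rot: [0.707, 0.707, 0.0, -0.002]
force: [0.6, -0.9, -3.3]
opening: 0.0207
```

Call:
carry_out(
  deltas="0 0 -0.12 0 0; 0 0 -0.06 0 0; 0 0 0 0 0; 0 0 0 0 0; 0 0 0 0 0",
)

```text
clock: 28.23
eef_pos: [0.4306, -0.3599, 0.1943]
tcp_rot: [0.707, 0.707, 0.0, -0.002]
force: [-1.2, 0.1, -3.9]
opening: 0.0208
```

```bash
python3 -c "
from h import *
go(.4398,.0183,.2,90)
"
```

```text
pos [ 0.4306 -0.3599  0.1943] psi 89.97 op 0.0208 F [-1.2  0.1 -3.9] t 28.23
 shift(at psi) [ 1.5127  0.0369 -0.0227] now [ 1.5127  0.036  -0.0184] norm 1.513 rows>= 10.0 turn -0.0002
```

Call:
carry_out(
  deltas="0.06 0.001 0 0 0; 0.12 0.003 0 0 0; 0.15 0.0036 0 0 0; 0.15 0.0036 0 0 0; 0.15 0.0036 0 0 0",
)

```text
clock: 28.65
eef_pos: [0.4338, -0.2005, 0.1943]
tcp_rot: [0.708, 0.706, -0.0, -0.002]
force: [1.3, 0.3, -4.0]
opening: 0.021
```

Call:
carry_out(
  deltas="0.15 0.0036 0 0 0; 0.15 0.0036 0 0 0; 0.15 0.0036 0 0 0; 0.15 0.0036 0 0 0; 0.15 0.0036 0 0 0",
)

```text
clock: 29.07
eef_pos: [0.4378, -0.0133, 0.1947]
tcp_rot: [0.707, 0.707, -0.001, -0.002]
force: [1.7, 0.3, -3.2]
opening: 0.0212
```

Call:
carry_out(
  deltas="0.1 0.002 0 0 0; 0.03 0 0 0 0; 0 0 0 0 0; 0 0 0 0 0; 0 0 0 0 0",
)

```text
clock: 29.48
eef_pos: [0.44, 0.0158, 0.1956]
tcp_rot: [0.707, 0.707, -0.001, -0.0]
force: [-0.6, -0.1, -3.8]
opening: 0.0207
```

Call:
carry_out(
  deltas="0 0 0 0 0; 0 0 0 0 0; 0 0 0 0 0; 0 0 0 0 0; 0 0 0 0 0",
)

```text
clock: 29.9
eef_pos: [0.4405, 0.0161, 0.1963]
tcp_rot: [0.708, 0.707, -0.0, 0.0]
force: [-0.2, 0.0, -3.9]
opening: 0.0205
```

```bash
python3 look.py j;python3 -c "
from h import *
go(.4398,.0183,.0845,90)
"
```

```text
top can? [325.5 223.4] [ 8  8 51] [ 0.4921 -0.0101  0.0875] inpot z.0995 [ 0.4922 -0.0099  0.0995]
scene can? [279.8 164.4] [ 9  6 42] [ 0.432  -0.0395  0.0875] inpot z.0995 [ 0.4402 -0.0421  0.0995]
scene can? [299.1 176. ] [ 9  7 50] [ 0.4844 -0.008   0.0875] inpot z.0995 [ 0.492  -0.011   0.0995]
[0.44042312 0.01630305 0.19630766] 89.94579396974437 30.0
pos [0.4404 0.0163 0.1963] psi 89.95 op 0.0209 F [ 0.9 -1.2 -3.2] t 30.0
 shift(at psi) [ 0.008  -0.0025  0.4472] now [ 0.008  -0.0025  0.4472] norm 0.447 rows>= 3.0 turn -0.0003
```

View pics/s_j.png

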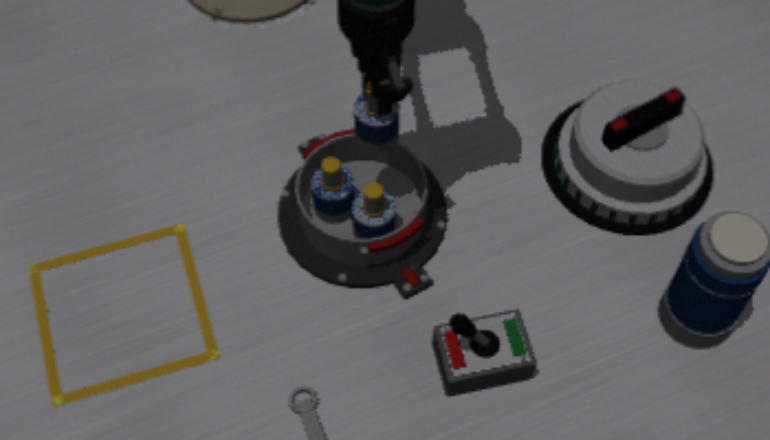

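The third can hangs over its free slot. Lower it.

Call:
carry_out(
  deltas="0.007 -0.002 0 0 0; 0 0 0.08 0 0; 0 0 0.1 0 0; 0 0 0.1 0 0; 0 0 0.08 0 0",
)

```text
clock: 30.42
eef_pos: [0.4394, 0.0185, 0.1051]
tcp_rot: [0.707, 0.707, -0.0, -0.0]
force: [0.1, -0.1, -3.5]
opening: 0.0209
```

Call:
carry_out(
  deltas="0 0 0.04 0 0; 0 0 0.02 0 0; 0 0 0.01 0 0; 0 0 0.01 0 0; 0 0 0.004 0 0",
)

```text
clock: 30.83
eef_pos: [0.4406, 0.0183, 0.0857]
tcp_rot: [0.707, 0.707, 0.0, 0.001]
force: [0.2, -0.8, -3.8]
opening: 0.021
```

Call:
carry_out(
  deltas="0 0 0.005 0 0; 0 0 0.002 0 0; 0 0 0 0 0; 0 0 0 0 0; 0 0 0 0 0",
)

```text
clock: 31.25
eef_pos: [0.4406, 0.0182, 0.0844]
tcp_rot: [0.707, 0.707, 0.001, 0.001]
force: [-0.0, 0.3, 4.9]
opening: 0.0204
```

Call:
carry_out(
  deltas="0 0 0 0 0.5; 0 0 0 0 0.5; 0 0 0 0 0.5; 0 0 0 0 0.5; 0 0 -0.06 0 0.5",
)

```text
clock: 31.67
eef_pos: [0.4379, 0.0184, 0.0966]
tcp_rot: [0.707, 0.707, -0.002, -0.002]
force: [-0.5, 0.8, 0.4]
opening: 0.0428
```

Call:
carry_out(
  deltas="0 0 -0.12 0 0.5; 0 0 -0.14 0 0.6; 0 0 -0.14 0 0.6; 0 0 -0.1 0 0.6; 0 0 0 0 0.6",
)

```text
clock: 32.08
eef_pos: [0.4434, 0.0179, 0.2288]
tcp_rot: [0.707, 0.707, 0.004, 0.005]
force: [0.8, 0.1, 0.4]
opening: 0.0512
```

```bash
cat > bar.py <<'E'
from h import *
def bar(n,box,z):
    im,D=imaging.read_camera(n); h=cv2.cvtColor(im,cv2.COLOR_BGR2HSV); H,S,V=h[...,0],h[...,1],h[...,2]
    m=(((H<8)|(H>172))&(S>140)&(V>60)).astype(np.uint8); mm=np.zeros_like(m);x0,y0,x1,y1=box; mm[y0:y1,x0:x1]=m[y0:y1,x0:x1]
    k,l,s,c=cv2.connectedComponentsWithStats(mm)
    P=[onz(n,*c[i],z) for i in range(1,k) if s[i,4]>8]
    for p in P: print(n,p.round(4))
    if len(P)==2:
        d=P[1]-P[0]; print(n,"centre",((P[0]+P[1])/2).round(4),"len",np.linalg.norm(d).round(4),"ang",np.degrees(np.arctan2(d[1],d[0])).round(2))
if __name__=="__main__":
    bar("top",(185,180,265,256),.111); bar("scene",(370,110,460,200),.111)
E
python3 look.py k; python3 bar.py; python3 -c "
from h import *
go(.5195,.3277,.24,98.6)"
```

```text
top can? [325.6 223.4] [ 8  8 50] [ 0.4922 -0.0103  0.0875] inpot z.0995 [ 0.4923 -0.0101  0.0995]
scene can? [301.5 157. ] [ 8  7 44] [0.4319 0.0207 0.0875] inpot z.0995 [0.4402 0.0173 0.0995]
scene can? [279.7 164.4] [ 8  6 41] [ 0.4319 -0.0397  0.0875] inpot z.0995 [ 0.4401 -0.0423  0.0995]
scene can? [299.1 176. ] [ 9  7 48] [ 0.4844 -0.008   0.0875] inpot z.0995 [ 0.492  -0.0109  0.0995]
[0.44037261 0.01822153 0.22428887] 89.97273301271083 32.1833
top [0.5264 0.2878 0.111 ]
top [0.5141 0.3697 0.111 ]
top centre [0.5203 0.3287 0.111 ] len 0.0829 ang 98.55
scene [0.513  0.3707 0.111 ]
scene [0.5254 0.2882 0.111 ]
scene centre [0.5192 0.3295 0.111 ] len 0.0833 ang -81.48
pos [0.439  0.0184 0.2224] psi 89.97 op 0.0515 F [ 0.3  0.3 -0.1] t 32.28
 shift(at psi) [ 1.1752  0.5036 -0.0705] now [ 1.2374  0.3214 -0.0711] norm 1.28 rows>= 8.0 turn -0.0479
```

View pics/s_k.png

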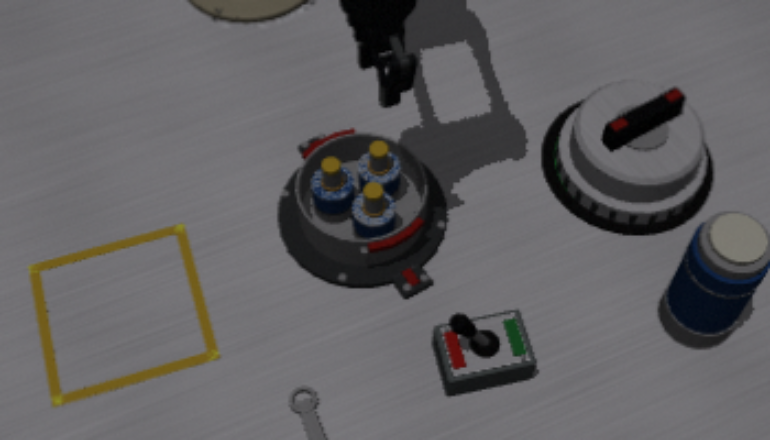

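All three cans stand upright in the pot. The cover's bar centre is at (0.520, 0.329) with angle 98.5°, as I left it. Fetching the cover.

Call:
carry_out(
  deltas="0 0 0 -0.024 0.6; 0 0 0 -0.024 0.6; 0.13 0.055 0 0 0.6; 0.13 0.055 0 0 0.6; 0.13 0.055 0 0 0.6",
)

```text
clock: 32.7
eef_pos: [0.4654, 0.1214, 0.2217]
tcp_rot: [0.653, 0.757, -0.001, -0.001]
force: [1.2, -0.6, 0.3]
opening: 0.0515
```

Call:
carry_out(
  deltas="0.13 0.056 0 0 0.6; 0.13 0.056 0 0 0.6; 0.13 0.056 0 0 0.6; 0.13 0.056 0 0 0.6; 0.13 0.056 0 0 0.6",
)

```text
clock: 33.12
eef_pos: [0.5102, 0.2934, 0.2212]
tcp_rot: [0.652, 0.758, -0.002, -0.001]
force: [1.1, -0.3, 0.9]
opening: 0.051
```

Call:
carry_out(
  deltas="0.1 0.043 0 0 0.6; 0.035 0.015 0.04 0 0.6; 0 0 0.06 0 0.6; 0 0 0.06 0 0.6; 0 0 0 0 0.6",
)

```text
clock: 33.53
eef_pos: [0.5172, 0.3258, 0.178]
tcp_rot: [0.652, 0.758, -0.005, -0.002]
force: [-0.5, -0.5, -0.5]
opening: 0.0516
```

Call:
carry_out(
  deltas="0 0 0 0 0.6; 0 0 0 0 0.6; 0 0 0 0 0.6; 0 0 0 0 0.6; 0 0 0 0 0.6",
)

```text
clock: 33.95
eef_pos: [0.5206, 0.3274, 0.1844]
tcp_rot: [0.652, 0.758, 0.001, 0.0]
force: [0.6, 0.2, 1.1]
opening: 0.0513
```

```bash
python3 -c "
from h import *
go(.5197,.3276,.097,98.6)"
```

```text
pos [0.5206 0.3274 0.1844] psi 98.59 op 0.0513 F [0.6 0.2 1.1] t 33.95
 shift(at psi) [ 0.0012 -0.0036  0.3496] now [ 0.0011 -0.0042  0.3496] norm 0.35 rows>= 3.0 turn -0.0
```

Call:
carry_out(
  deltas="0.001 -0.002 0.06 0 0.6; 0 0 0.08 0 0.6; 0 0 0.08 0 0.6; 0 0 0.06 0 0.6; 0 0 0.04 0 0.6",
)

```text
clock: 34.37
eef_pos: [0.5191, 0.3273, 0.1023]
tcp_rot: [0.652, 0.758, -0.001, -0.0]
force: [-0.5, 1.1, 0.0]
opening: 0.0512
```

Call:
carry_out(
  deltas="0 0 0.02 0 0.6; 0 0 0.008 0 0.6; 0 0 0 0 0.6; 0 0 0 0 0.6; 0 0 0 0 0.6",
)

```text
clock: 34.78
eef_pos: [0.5204, 0.328, 0.0976]
tcp_rot: [0.652, 0.758, 0.001, 0.0]
force: [0.1, -0.2, -0.3]
opening: 0.0515
```

Call:
carry_out(
  deltas="0 0 0 0 0; 0 0 0 0 0; 0 0 0 0 0; 0 0 0 0 0; 0 0 0 0 0",
  squeeze=60,
)

```text
clock: 35.2
eef_pos: [0.5198, 0.3279, 0.0972]
tcp_rot: [0.652, 0.758, 0.0, 0.0]
force: [-1.7, -1.3, 5.7]
opening: 0.021
```

Call:
carry_out(
  deltas="0 0 -0.02 0 0; 0 0 -0.04 0 0; 0 0 -0.08 0 0; 0 0 -0.12 0 0; 0 0 -0.12 0 0",
)

```text
clock: 35.62
eef_pos: [0.5184, 0.327, 0.1907]
tcp_rot: [0.652, 0.758, -0.002, -0.001]
force: [0.1, -0.0, -6.4]
opening: 0.0209
```

Call:
carry_out(
  deltas="0 0 -0.1 0 0; 0 0 -0.04 0 0; 0 0 0 0 0; 0 0 0 0 0; 0 0 0 0 0",
)

```text
clock: 36.03
eef_pos: [0.5183, 0.327, 0.224]
tcp_rot: [0.652, 0.758, -0.002, -0.001]
force: [-0.5, -1.1, -6.9]
opening: 0.0209
```

```bash
python3 -c "
from h import *
go(.4573,-.012,.23,98.6)"
```

```text
pos [0.5183 0.327  0.224 ] psi 98.61 op 0.0209 F [-0.5 -1.1 -6.9] t 36.03
 shift(at psi) [-1.3042 -0.444  -0.0242] now [-1.3041 -0.4444 -0.0199] norm 1.378 rows>= 9.0 turn 0.0001
```

Call:
carry_out(
  deltas="-0.05 -0.017 0 0 0; -0.1 -0.034 0 0 0; -0.12 -0.041 0 0 0; -0.12 -0.041 0 0 0; -0.12 -0.041 0 0 0",
)

```text
clock: 36.45
eef_pos: [0.494, 0.1931, 0.2244]
tcp_rot: [0.652, 0.758, -0.002, -0.001]
force: [1.2, -0.4, -6.7]
opening: 0.0215
```

Call:
carry_out(
  deltas="-0.12 -0.041 0 0 0; -0.12 -0.041 0 0 0; -0.12 -0.041 0 0 0; -0.12 -0.041 0 0 0; -0.12 -0.041 0 0 0",
)

```text
clock: 36.87
eef_pos: [0.4655, 0.0374, 0.225]
tcp_rot: [0.652, 0.758, -0.001, -0.001]
force: [0.6, 0.2, -5.6]
opening: 0.0212
```

Call:
carry_out(
  deltas="-0.1 -0.034 0 0 0; -0.06 -0.02 0 0 0; -0.03 -0.01 0 0 0; 0 0 0 0 0; 0 0 0 0 0",
)

```text
clock: 37.28
eef_pos: [0.4584, -0.0098, 0.2258]
tcp_rot: [0.652, 0.758, 0.0, -0.001]
force: [-0.5, 0.6, -6.7]
opening: 0.0212
```

Call:
carry_out(
  deltas="0 0 0 0 0; 0 0 0 0 0; 0 0 0 0 0; 0 0 0 0 0; 0 0 0 0 0",
)

```text
clock: 37.7
eef_pos: [0.459, -0.0097, 0.2265]
tcp_rot: [0.652, 0.759, 0.0, 0.0]
force: [-0.4, -0.6, -6.9]
opening: 0.021
```

```bash
python3 look.py l; python3 -c "
from h import *
go(.4573,-.012,.138,98.6)"
```

```text
[ 0.45895315 -0.00985952  0.22651463] 98.6519030456572 37.8
pos [ 0.459  -0.0099  0.2265] psi 98.65 op 0.021 F [ 0.9 -0.9 -5.7] t 37.8
 shift(at psi) [-0.0075 -0.0078  0.3541] now [-0.0075 -0.0078  0.3541] norm 0.354 rows>= 3.0 turn 0.0003
```

View pics/s_l.png

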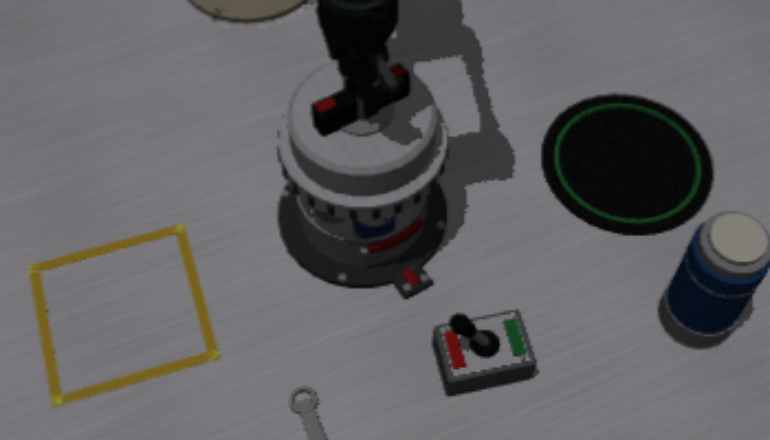

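The cover hangs level over the pot. I lower it part way and check centring.

Call:
carry_out(
  deltas="-0.007 -0.007 0 0.0003 0; 0 0 0.06 0 0; 0 0 0.08 0 0; 0 0 0.06 0 0; 0 0 0.02 0 0",
)

```text
clock: 38.22
eef_pos: [0.4556, -0.0121, 0.1695]
tcp_rot: [0.652, 0.758, -0.001, -0.002]
force: [-1.4, 0.6, -5.8]
opening: 0.0213
```

Call:
carry_out(
  deltas="0 0 0 0 0; 0 0 0 0 0; 0 0 0 0 0; 0 0 0 0 0; 0 0 0 0 0",
)

```text
clock: 38.63
eef_pos: [0.4581, -0.0123, 0.1724]
tcp_rot: [0.652, 0.758, 0.0, 0.001]
force: [0.8, -0.2, -7.3]
opening: 0.0212
```

```bash
python3 -c "
from h import *
go(.4573,-.012,.138,98.6)"
```

```text
pos [ 0.4581 -0.0123  0.1724] psi 98.56 op 0.0212 F [ 0.8 -0.2 -7.3] t 38.63
 shift(at psi) [ 0.0018 -0.003   0.1378] now [ 0.0019 -0.0032  0.1378] norm 0.138 rows>= 1.0 turn -0.0002
```

Call:
carry_out(
  deltas="0.0015 -0.003 0 0 0; 0 0 0.02 0 0; 0 0 0.03 0 0; 0 0 0.03 0 0; 0 0 0.02 0 0",
)

```text
clock: 39.05
eef_pos: [0.4561, -0.012, 0.1453]
tcp_rot: [0.652, 0.758, -0.001, -0.0]
force: [0.9, -0.5, -6.4]
opening: 0.0209
```

Call:
carry_out(
  deltas="0 0 0.015 0 0; 0 0 0.01 0 0; 0 0 0 0 0; 0 0 0 0 0; 0 0 0 0 0",
)

```text
clock: 39.47
eef_pos: [0.4567, -0.0119, 0.1404]
tcp_rot: [0.652, 0.758, 0.0, 0.0]
force: [1.0, -0.1, -6.1]
opening: 0.0208
```

```bash
python3 -c "
from h import *
go(.4573,-.012,.137,98.6)"
```

```text
pos [ 0.4567 -0.0119  0.1404] psi 98.55 op 0.0208 F [ 1.  -0.1 -6.1] t 39.47
 shift(at psi) [-0.0009  0.0022  0.0137] now [-0.0009  0.0022  0.0137] norm 0.014 rows>= 1.0 turn -0.0003
```

Below lug level and free, with no contact. Set it down.

Call:
carry_out(
  deltas="0 0.002 0.006 0 0; 0 0 0.005 0 0; 0 0 0.003 0 0; 0 0 0 0 0; 0 0 0 0 0",
)

```text
clock: 39.88
eef_pos: [0.4573, -0.0118, 0.1372]
tcp_rot: [0.652, 0.758, 0.0, 0.0]
force: [0.3, 0.4, -2.1]
opening: 0.0211
```

Seated at the expected height. Turning clockwise.

Call:
carry_out(
  deltas="0 0 0.001 0.02 0; 0 0 0 0.035 0; 0 0 0 0.035 0; 0 0 0 0.035 0; 0 0 0 0.035 0",
)

```text
clock: 40.3
eef_pos: [0.4578, -0.012, 0.1372]
tcp_rot: [0.822, 0.57, 0.001, 0.001]
force: [0.6, 0.8, -0.8]
opening: 0.0209
```

Call:
carry_out(
  deltas="0 0 0 0.035 0; 0 0 0 0.035 0; 0 0 0 0.035 0; 0 0 0 0.035 0; 0 0 0 0.035 0",
)

```text
clock: 40.72
eef_pos: [0.4578, -0.012, 0.1372]
tcp_rot: [0.946, 0.326, 0.001, 0.001]
force: [0.4, 0.2, -1.5]
opening: 0.0212
```

Call:
carry_out(
  deltas="0 0 0 0.035 0; 0 0 0 0.035 0; 0 0 0 0.035 0; 0 0 0 0.03 0; 0 0 0 0.02 0",
)

```text
clock: 41.13
eef_pos: [0.4579, -0.012, 0.1372]
tcp_rot: [0.996, 0.089, 0.001, 0.0]
force: [-0.7, 0.1, -1.2]
opening: 0.0212
```

```bash
python3 -c "
from h import *
go(.4573,-.012,.137,8.6)
print(get_state()['torque'])"
```

```text
pos [ 0.4579 -0.012   0.1372] psi 10.17 op 0.0212 F [-0.7  0.1 -1.2] t 41.13
 shift(at psi) [-0.0022 -0.0004  0.0008] now [-0.0022 -0.0005  0.0008] norm 0.002 rows>= 1.0 turn 0.0087
[0.03574901 0.13599382 0.27612044]
```

Call:
carry_out(
  deltas="0 0 0 0.009 0; 0 0 0 0 0; 0 0 0 0 0; 0 0 0 0 0.6; 0 0 0 0 0.6",
)

```text
clock: 41.55
eef_pos: [0.4576, -0.0119, 0.1369]
tcp_rot: [0.997, 0.076, 0.001, 0.0]
force: [0.0, 0.2, -0.2]
opening: 0.0442
```

Call:
carry_out(
  deltas="0 0 0 0 0.6; 0 0 -0.06 0 0.6; 0 0 -0.12 0 0.6; 0 0 -0.12 0 0.6; 0 0 -0.1 0 0.6",
)

```text
clock: 41.97
eef_pos: [0.4575, -0.0119, 0.2384]
tcp_rot: [0.997, 0.076, 0.001, 0.0]
force: [0.9, 0.3, -0.0]
opening: 0.0512
```

Call:
carry_out(
  deltas="0.06 0.15 0 0 0; 0.06 0.15 0 0 0; 0.06 0.15 0 0 0; 0.06 0.15 0 0 0; 0.06 0.1 0 0 0",
)

```text
clock: 42.38
eef_pos: [0.559, -0.1769, 0.2366]
tcp_rot: [0.997, 0.076, 0.0, 0.001]
force: [-0.7, 0.6, -0.1]
opening: 0.0001
```

```bash
python3 look.py m; python3 -c "
from h import *
from bar import bar
bar('top',(313,208,340,262),.151);bar('scene',(270,130,315,180),.151)
im,D=imaging.read_camera('scene'); C=cloud('scene',D)[140:200,260:335].reshape(-1,3)
t=C[(C[:,2]>.11)&(C[:,2]<.12)]; 
A=np.c_[t[:,:2],np.ones(len(t))]; print('cover top plane',np.linalg.lstsq(A,t[:,2],rcond=None)[0],t[:,2].mean())
b=np.array([.18,.984]);q=np.array([.6925,.0353])-b*.082;print(q);go(q[0],q[1],.2,8.6)"
```

```text
[ 0.56075246 -0.17771956  0.23579512] 8.554516165300852 42.4833
top [ 0.4996 -0.0051  0.151 ]
top [ 0.4177 -0.0177  0.151 ]
top centre [ 0.4586 -0.0114  0.151 ] len 0.0828 ang -171.29
scene [ 0.417 -0.018  0.151]
scene [ 0.4952 -0.0066  0.151 ]
scene centre [ 0.4561 -0.0123  0.151 ] len 0.079 ang 8.26
cover top plane [-0.00422232 -0.00071385  0.11686588] 0.11490130514653693
[ 0.67774  -0.045388]
pos [ 0.5572 -0.1728  0.2361] psi 8.73 op 0.0001 F [-0.6 -0.4 -0.6] t 42.63
 shift(at psi) [ 0.553  -0.4318  0.1444] now [ 0.5542 -0.4304  0.1443] norm 0.716 rows>= 5.0 turn 0.0007
```

View pics/s_m.png

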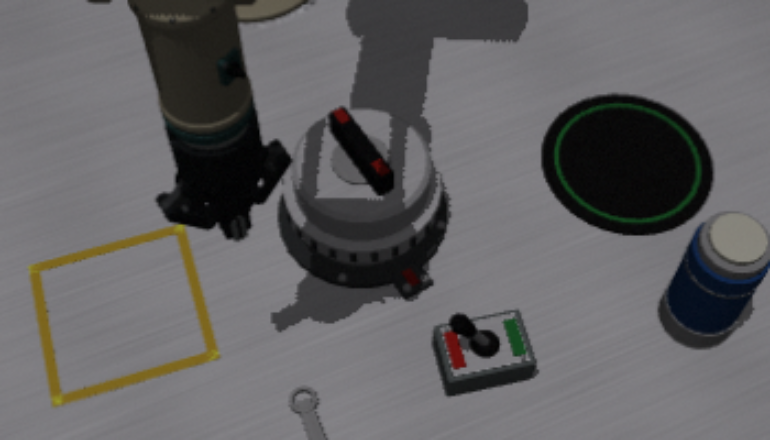

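View pics/t_m.png

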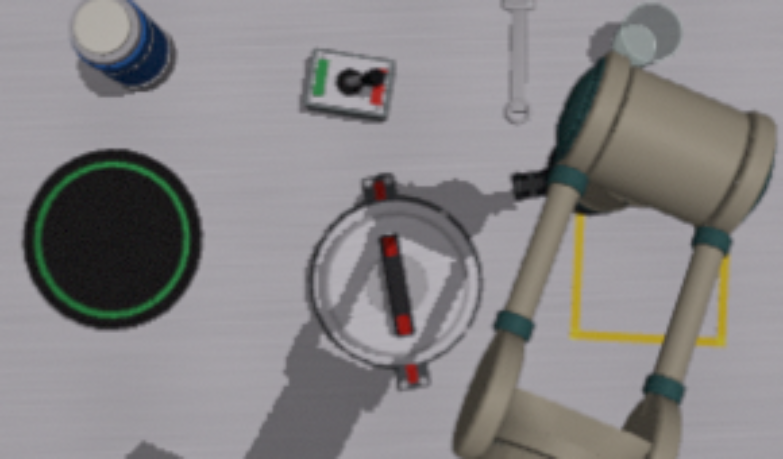

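The bar is in line with the red marks (8.4°, pot 8.6°), the cover top is level at 115 mm, and the centre is within about 1 mm. Now I push the switch from the red side.

Call:
carry_out(
  deltas="0.11 -0.086 0 0 0; 0.11 -0.086 0 0 0; 0.11 -0.086 0 0 0; 0.11 -0.086 0 0 0; 0.11 -0.086 0 0 0",
)

```text
clock: 43.05
eef_pos: [0.677, -0.0434, 0.2372]
tcp_rot: [0.997, 0.077, -0.0, -0.0]
force: [0.4, -0.0, 0.2]
opening: 0.0
```

Call:
carry_out(
  deltas="0 0 0 0 0; 0 0 0 0 0; 0 0 0 0 0; 0 0 0.12 0 0; 0 0 0.12 0 0",
)

```text
clock: 43.47
eef_pos: [0.6776, -0.0472, 0.179]
tcp_rot: [0.997, 0.076, 0.003, 0.001]
force: [0.6, -0.2, -0.5]
opening: 0.0
```

```bash
python3 look.py n; python3 -c "
from h import *
b=np.array([.18,.984]);q=np.array([.6925,.0353])-b*.082;print(q);go(q[0],q[1],.104,8.6)"
```

```text
[ 0.67256078 -0.04651367  0.17194804] 8.680249874437585 43.5667
[ 0.67774  -0.045388]
pos [ 0.6726 -0.0465  0.1719] psi 8.68 op 0.0002 F [-0.6 -0.5  0.3] t 43.57
 shift(at psi) [ 0.0212 -0.0014  0.2718] now [ 0.0241 -0.0005  0.2716] norm 0.273 rows>= 2.0 turn 0.0004
```

View pics/s_n.png

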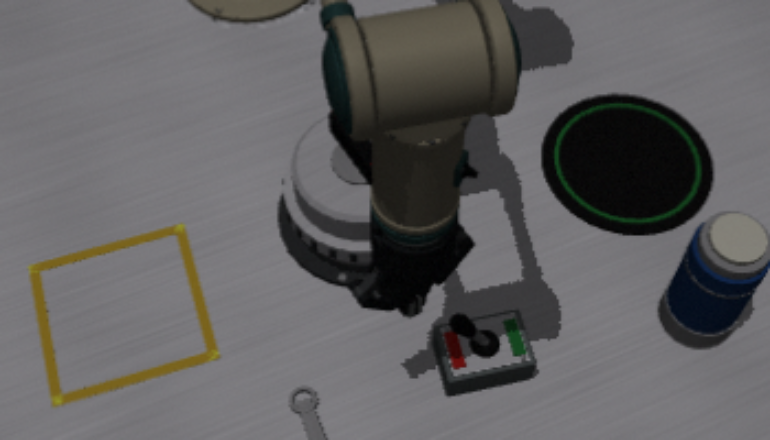

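Call:
carry_out(
  deltas="0 0 0.1 0 0; 0 0 0.1 0 0; 0 0 0.05 0 0; 0 0 0 0 0; 0 0 0 0 0",
)

```text
clock: 43.98
eef_pos: [0.6773, -0.047, 0.1152]
tcp_rot: [0.997, 0.076, 0.0, 0.0]
force: [-0.4, -0.5, 0.5]
opening: 0.0001
```

Call:
carry_out(
  deltas="0 0 0 0 0; 0.0175 -0.067 0 0 0; 0.0175 -0.067 0 0 0; 0.0175 -0.067 0 0 0; 0.0175 -0.067 0 0 0",
)

```text
clock: 44.4
eef_pos: [0.6876, 0.021, 0.1194]
tcp_rot: [0.997, 0.076, 0.005, 0.002]
force: [-0.3, -0.1, 0.2]
opening: -0.0001
```

Call:
carry_out(
  deltas="0 0 0 0 0; 0 0 0 0 0; -0.0175 0.067 0 0 0; -0.0175 0.067 0 0 0; 0 0 0 0 0",
)

```text
clock: 44.82
eef_pos: [0.6808, -0.0157, 0.1145]
tcp_rot: [0.997, 0.075, -0.0, 0.001]
force: [0.3, 0.4, -0.1]
opening: 0.0003
```

Call:
carry_out(
  deltas="0 0 -0.14 0 0; 0 0 -0.14 0 0; 0 0 -0.14 0 0; 0 0 -0.1 0 0; 0 0.15 0 0 0",
)

```text
clock: 45.23
eef_pos: [0.6889, -0.0435, 0.2523]
tcp_rot: [0.997, 0.079, 0.006, -0.001]
force: [1.3, -0.8, 0.6]
opening: 0.0001
```

Call:
carry_out(
  deltas="0 0.15 0 0 0; 0 0.15 0 0 0; 0 0.15 0 0 0; 0 0.1 0 0 0; 0 0 0 0 0",
)

```text
clock: 45.65
eef_pos: [0.7077, -0.1917, 0.2434]
tcp_rot: [0.997, 0.073, -0.0, 0.002]
force: [0.3, 0.3, -0.7]
opening: -0.0002
```

```bash
python3 look.py o; python3 -c "
from h import *
from bar import bar
bar('top',(313,208,340,262),.151);bar('scene',(270,130,315,180),.151)"
```

```text
[ 0.70724791 -0.18619266  0.24366727] 8.588406761530583 45.75
top [ 0.4997 -0.0048  0.151 ]
top [ 0.4171 -0.0178  0.151 ]
top centre [ 0.4584 -0.0113  0.151 ] len 0.0836 ang -171.02
```

View pics/s_o.png

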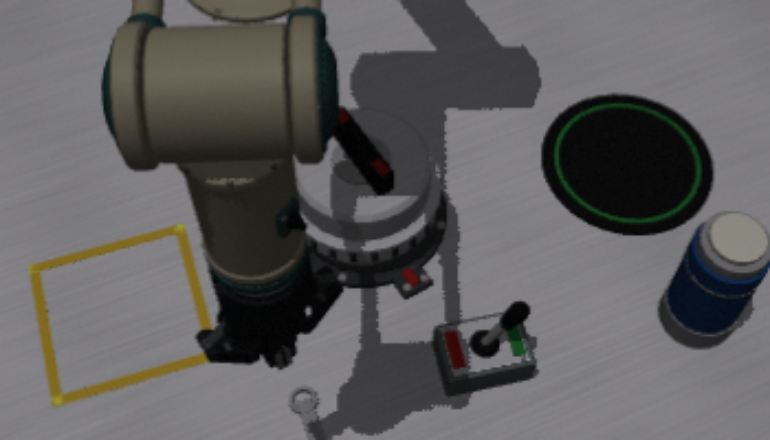

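View pics/t_o.png

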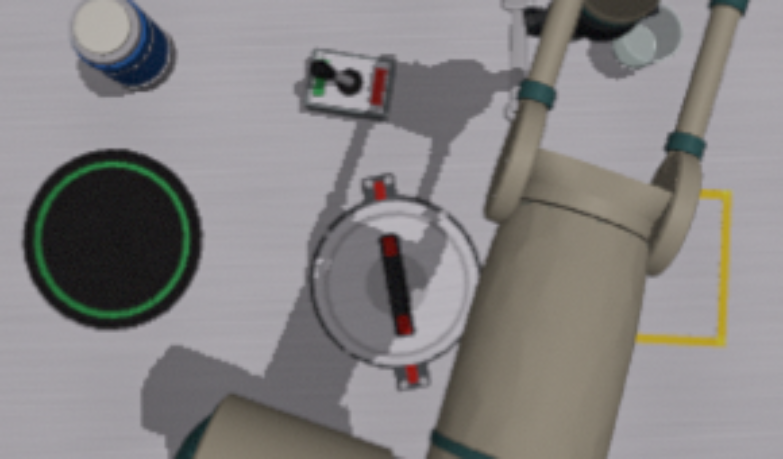

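The lever leans to green at (515,315), the bar lines up with the red marks, and the arm is clear. Handing in.

```bash
python3 -c "
from h import *
print(get_state()['qvel'].round(3)); print(bot.sign_off())"
```

```text
[ 0.018 -0.008  0.004 -0.    -0.001 -0.003]
the job is handed in; nothing more can be done
None
```

The batch is loaded and the job is handed in, at about 46 s on the clock. I switched the pump off, unlocked the cover and set it on the mat, and stood all three canisters in the pot. Then I put the cover back, turned it home and switched the pump on.

**Checks that came out well:**
- **Cover:** the bar measured 8.3 to 9.0° against the pot's 8.6°. Its centre was about 1 mm from the axis, and its top level at about 115 mm. The height and level were measured once, before the final switch push.
- **Pump switch:** the lever leans to the green plate in both views.
- **Robot:** it was clear of everything, with no contact force showing.
- **Flask, beaker and spanner:** the arm never went near the flask, and I saw no change in the pictures. I did not measure their positions at the end, and in the last views the arm partly hides the beaker and spanner.

**Limits of the checks:**
- **Canisters:** they were last seen upright about 35 mm from the pot axis, just before I fetched the cover to close the pot. They cannot be seen with the cover on, but it went down without touching anything.
- **Last scene view:** the arm hid one end of the bar, so the final bar angle comes from the top camera alone. The scene camera agreed about 3 s earlier.

No canister appeared to be knocked aside in the views I took.

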